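Bring a pump lift level with the transfer stand by its release valve

TASK

The gear pump on the hydraulic bench lift must come down level with the steel stand beside it, so that it can be slid across. Take the orange T-key from its pocket, feel it onto the square release spindle without leaning on it, crack the valve open anticlockwise just enough for the deck to creep down (2 cm a second at the very most), and when the deck is flush with the stand shut the valve again clockwise, snug but not forced. Then put the key back upright in its pocket; do not touch the lift or the stand with the robot itself, and leave the loose fittings and the jar where they are.

Things in the scene. Friction and masses are not known exactly. Their poses are not given: they have to be found in the camera images.
- lift: Hydraulic bench lift fixed to the bench, base plate 200 x 385 mm. Origin on the bench under the release spindle; y points from the spindle to the ram (at x 20, y 225 mm). Round the spindle: valve block 56 mm square, 65 mm high, nut up to 77 mm; pump head at x 85 mm, 105 mm high; reservoir along y 93 mm, 91 mm high. The blue deck 160 x 150 mm begins at y 150 mm and carries a gear pump 92 mm tall.
- spindle_top (a point): Centre of the top of the brass release spindle, 106 mm above the bench, on the valve's vertical axis. Spindle head: 14 mm square, 20 mm tall, top 4 mm tapered to 9 mm square. The frame turns with the spindle: x and y square to its flats, z up. The T-key fits in any of four quarter turns and goes down 18 mm over it.
- valve (a joint): Turn of the spindle, rad: 0 fully shut on its seat, + anticlockwise from above (opening), up to 2.4; stays where left. Turning takes about 0.1 Nm; at 0 it stops firmly (snug 0.2 Nm, over 0.5 is too much). Starts within 0.08 of shut. The deck starts to sink somewhere from 0.3 to 0.95 rad (load unknown), with a small jump; each further 0.1 rad adds 5 to 10 mm/s.
- deck (a joint): Travel of the ram in m: 0 at the start (up), negative as the deck sinks, -0.095 at the bottom. The deck can only be lowered: there is no way to pump it up again here.
- deck_top (a point): Point on the top surface of the blue deck plate (12 mm thick), near the middle of its edge next to the stand; z up.
- stand_top (a point): Point on the top surface of the fixed steel-topped stand (190 x 170 mm, about 190 mm high), near the middle of its edge next to the deck; z up. The deck is flush when both points are equally high. The deck starts 30 to 75 mm higher.
- key: T-key, 0.24 kg, 146 mm tall, upright in its pocket. Origin: centre of its lower end, z up. Steel socket 30 mm across and tall, recess 15.6 mm square, 18 mm deep, open downwards, flats square to x and y. Shaft 12 mm. Orange grip bar 80 mm (x) x 24 mm (y) x 28 mm tall, middle 132 mm above the origin. Seated, its origin is 18 mm below the spindle's top; about 0.12 rad of play each way.
- pocket: Key pocket fixed on the bench: grey steel tube, 37 mm inside, 43 mm outside, rim 54 mm above the bench, on a round foot 68 mm across. Origin: centre of the underside of the foot. The key stands on the floor of the pocket, 8 mm above the origin.
- fitting_yellow: Loose brass hose fitting, 34 mm across, 58 mm tall, yellow cap, standing upright; origin at the centre of its underside.
- fitting_green: Loose brass hose fitting, 34 mm across, 58 mm tall, green cap, standing upright; origin at the centre of its underside.
- jar: Loose amber jar with a steel lid, 60 mm across, 85 mm tall, standing upright; origin at the centre of its underside.
- stand: The fixed transfer stand beside the deck; origin on its vertical centre line.
There are look-alikes about, which are no part of the job. There is more than one size of the key; the one meant has the size given above. What is shaped like the pocket but purple is not meant.

How it is judged:
On the way, in this order (a step that is already met when the one before it is completed fails the run):
1. the key is seated on the release spindle (horizontal distance between key and spindle_top below 0.004 m and z of key in the frame of spindle_top below -0.014 m), for 0.2 s.
2. with the key on the spindle the valve is cracked open and the deck has crept down 10 mm (all of step 1 and value of joint valve above 0.15 rad and distance of deck_top from where it was at the start of the episode above 0.01 m).
3. the valve is shut again with the deck flush with the stand (value of joint valve below 0.05 rad and z of deck_top in the frame of stand_top between -0.005 and 0.005 m), for 0.2 s.
At the end, for the whole second after the job is handed in: The deck's top is within 5 mm of the stand's top and no longer sinking, the valve is shut (within 0.05 rad of its seat), and the key stands upright on the floor of its pocket (within 4 mm in height), let go and at rest (all of step 3 and velocity of joint deck above -0.001 m/s and horizontal distance between key and pocket below 0.006 m and z of key in the frame of pocket below 0.012 m and angle between key's own z axis and vertical below 0.1 rad and linear speed of key below 0.01 m/s); the robot touches nothing.
It fails at once if the deck sinks faster than 25 mm/s (velocity of joint deck below -0.025 m/s).
It fails at once if the key is leaned on with more than 30 N before it is down on the spindle (contact force between key and lift above 30 N and z of key in the frame of spindle_top above -0.014 m).
It fails at once if the spindle is wrenched with the key (over 150 N on its flats, about 0.5 Nm) (contact force between key and lift above 150 N).
It fails at once if the robot itself touches the lift or the stand (contact force between any of the fingers, the arm and lift above 2 N or contact force between any of the fingers, the arm and stand above 2 N).
It fails at once if a loose fitting or the jar is moved more than 15 mm or tipped (distance of any of fitting_yellow, fitting_green, jar from where it was at the start of the episode above 0.015 m or angle between any of fitting_yellow, fitting_green, jar's own z axis and vertical above 0.3 rad).
It also fails if it takes over 72 s, if anything falls off the work surface, if the arm or the gripper's body presses on something with over 40 N, if the wrist force passes 120 N, or if a joint passes its speed limit or range.

ROBOT

A 6-joint arm with a two-finger parallel gripper is mounted at the origin on the work surface. World frame = base frame: x ahead of the robot, y to its left, z up, the work surface at z = 0. Lengths are in m, angles in rad, forces in N, time in s.
With the tool pointing down it reaches from about 0.375 to 0.9 m from the base axis. Payload 3.1 kg.
Tool frame: the origin (TCP) lies at the very end of the fingers, on their centre line; the grasp point (between the pads) lies 19 mm behind it; z points along the fingers, y is the direction in which the jaws open and shut (so a half turn about z gives the same grasp; the last joint's range is limited). The gripper opens to 87 mm and grips with 3 to 60 N. Pads are 19 mm wide; open, the fingers measure 117 mm over their backs; the gripper's body (75 mm by 190 mm) begins 51 mm behind the grasp point.
Start: joints at [1.081, 0.527, 1.433, -0, 1.181, -0.178], TCP at [0.192, 0.595, 0.223] pointing down, gripper open.
Joint ranges: [-3.08, 3.08], [-0.75, 2.2], [0.22, 2.44], [-1.43, 4.57], [0, 2.65], [-2.85, 2.85]. Speed limits (rad/s): [2.79, 2.79, 3.14, 3.14, 3.14, 3.14].

INTERFACE

Orientations are given as a unit quaternion [x, y, z, w].
In Python, from rig import robot gives the robot as it stands. The module is installed in compiled form; this text tells all that it offers.
- The arm moves only by the tool carry_out, never from a script. Its argument "series" is a list of rows, each a list of 7 numbers: the shift along the tool's x, y, z in mm, then the turn, a rotation vector about the tool's x, y, z in degrees, then the gripper command: -1 is shut, 1 is fully open, values between are in proportion. In form: [[tx, ty, tz, rx, ry, rz, claw], ...]. A call has 1 to 8 rows; each row is the pose to reach, as a shift and turn from the pose measured when the call began, along the tool's axes at that moment; what a row does not reach only later rows make up. A row lasts 1/8 s, in which the tool goes at most 62.5 mm and 10.7 degrees, less where a joint would pass 70% of its speed; a pose out of reach is approached as far as the arm can. A call with a gripper value outside its range is refused whole. The fingers move at their own pace and stop on an object; "force" is the grip in N (left out, the last holds). Time passes only in rows, so rows that repeat a pose let the fingers close. It gives the time, the measured TCP pose, the force and the opening at its end, in the units of the state.
- robot.get_obs(): the state, without advancing time (a new reading comes with each control period).
- robot.camera(name): name is "side" or "top" or "wrist"; returns a dict with "pixels" (400x640x3 uint8, red, green, blue), "fx", "fy", "cx", "cy" (pixels), "position" and "attitude" of the camera in the world. Camera axes: x right, y down, z forward; pixel columns grow to the right and rows downward; lengths in m; the calibration is good to about 2 mm. A picture is of the moment at which its call begins. There is no depth.
- robot.hand_in(): hands the job in, once; it reports no verdict.
The state is a dict: "time": time; "q": joint angles; "joint_velocities": joint speeds; "joint_torque": joint torques, N m; "position": TCP position; "tool_rot": TCP orientation; "ft_force": force on the tool from outside, world axes, zero at the start; "moment": the same for the moment, N m; "grip_width": finger opening in m.
Only numpy, scipy, OpenCV 4.12 (cv2) and the standard library are available. Lean on these libraries where they do the work, as an engineer would, in place of code of your own. Each camera call takes 0.05 s, during which the arm holds its last target.

## Working session

There is one attempt and no reset: what is moved stays moved. The work goes in short steps, Python scripts to look and compute and a tool call to move; the robot and the scene stay as the last step left them, time stands still between calls to the robot, and variables do not carry over. Pictures are saved under pics/ and viewed, and the job is handed in when it is done.

Besides the shell and the picture viewer there is one more tool, called in YAML: its name, and indented under it one key for each argument. carry_out: Moves the arm, as the interface text tells. Its arguments: {"type":"object","properties":{"series":{"type":"array"},"force":{"type":"number"}},"required":["series"]}

```bash
ls; mkdir -p pics
cat > h.py <<'E'
from rig import robot
import numpy as np, cv2
from scipy.spatial.transform import Rotation as R
def snap(n,f):
    c=robot.camera(n); cv2.imwrite(f'pics/{f}.png',cv2.cvtColor(c['pixels'],cv2.COLOR_RGB2BGR))
    np.savez(f'pics/{f}.npz',**{k:np.array(v) for k,v in c.items()}); return c
def load(f): return dict(np.load(f'pics/{f}.npz'))
def att(c):
    a=np.array(c['attitude']); return R.from_quat(a).as_matrix() if a.size==4 else a
def ray(c,u,v):
    d=att(c)@np.array([(u-c['cx'])/c['fx'],(v-c['cy'])/c['fy'],1]); return np.array(c['position']),d/np.linalg.norm(d)
def onz(c,u,v,z):
    p,d=ray(c,u,v); return p+d*(z-p[2])/d[2]
def tri(c1,a,c2,b):
    p,d=ray(c1,*a);q,e=ray(c2,*b)
    s=np.linalg.lstsq(np.array([d,-e]).T,q-p,rcond=None)[0]
    A=p+s[0]*d;B=q+s[1]*e; return (A+B)/2,np.linalg.norm(A-B)
def proj(c,P):
    x=att(c).T@(np.array(P)-c['position']); return x[0]/x[2]*c['fx']+c['cx'],x[1]/x[2]*c['fy']+c['cy']
E
python3 - <<'E'
from h import *
print(robot.get_obs())
for n in('side','top','wrist'):
    c=snap(n,n+'0'); print(n,c['position'],c['attitude'],c['fx'],c['cx'],c['cy'])
E
```

```text
pics
{'time': 0.0, 'q': array([ 1.08047310e+00,  5.28463750e-01,  1.43390897e+00, -4.57746408e-05,
        1.18139485e+00, -1.78533434e-01]), 'joint_velocities': array([-1.63781650e-03, -9.05964392e-04, -1.20585891e-05, -2.37588554e-03,
        9.13930343e-04,  9.73482130e-05]), 'joint_torque': array([ 1.97054243e-05, -4.40033340e+01, -1.76591241e+01,  6.33000769e-02,
        5.80991060e-02, -1.44478104e-04]), 'position': array([0.19137726, 0.5942022 , 0.221571  ]), 'tool_rot': array([ 1.55255506e-01,  9.87873749e-01, -1.03416106e-03, -3.36944834e-04]), 'ft_force': array([ 0.58597611, -0.52599847, -0.18452664]), 'moment': array([-0.05206111,  0.05676808, -0.01161092]), 'grip_width': 0.08685250732611895}
side [ 0.20401189 -0.68439165  0.75944764] [ 0.86771566 -0.21593645  0.09870506 -0.43669016] 362.15519555199455 317.7939649090348 200.2146687878541
top [ 0.37502256 -0.00706611  1.61966805] [-0.70155566  0.71027206 -0.04120993  0.0404351 ] 416.90318041703824 317.5525232709268 197.07114310392126
wrist [0.12016475 0.61735438 0.38371195] [0.80049644 0.58334171 0.0803209  0.11165326] 308.63864620840747 314.69749126918094 204.40876505307108
```

View pics/side0.png

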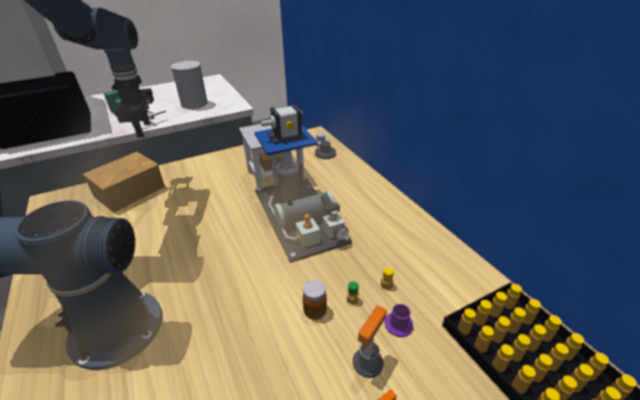

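View pics/top0.png

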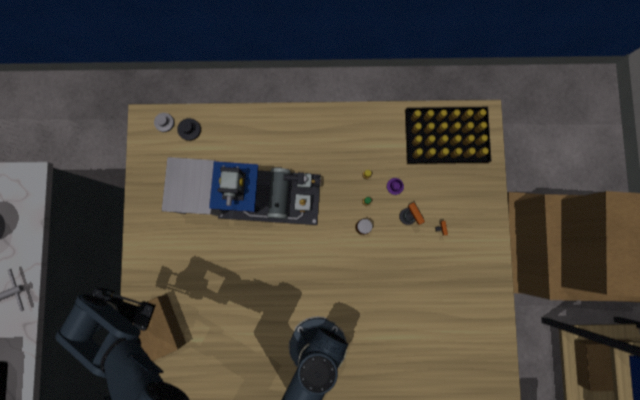

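View pics/wrist0.png

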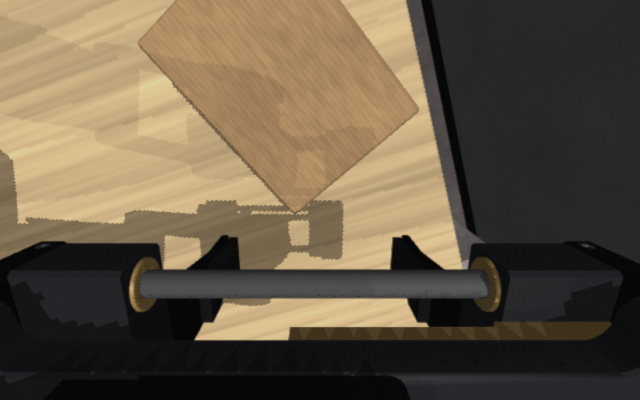

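Run:
```python
import cv2
a=cv2.imread('pics/top0.png')[150:250,340:470];b=cv2.imread('pics/top0.png')[150:240,155:335]
c=cv2.imread('pics/side0.png')[250:400,280:440];d=cv2.imread('pics/side0.png')[90:270,230:360]
cv2.imwrite('pics/z1.png',cv2.resize(a,(780,600),interpolation=2));cv2.imwrite('pics/z2.png',cv2.resize(b,(800,400),interpolation=2))
cv2.imwrite('pics/z3.png',cv2.resize(c,(640,600),interpolation=2));cv2.imwrite('pics/z4.png',cv2.resize(d,(433,600),interpolation=2))
```

```text
(no output)
```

View pics/z1.png

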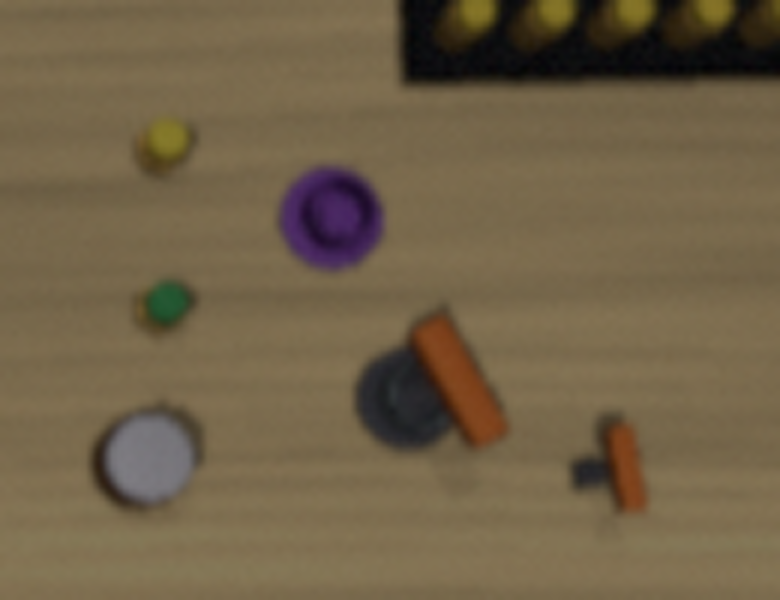

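View pics/z2.png

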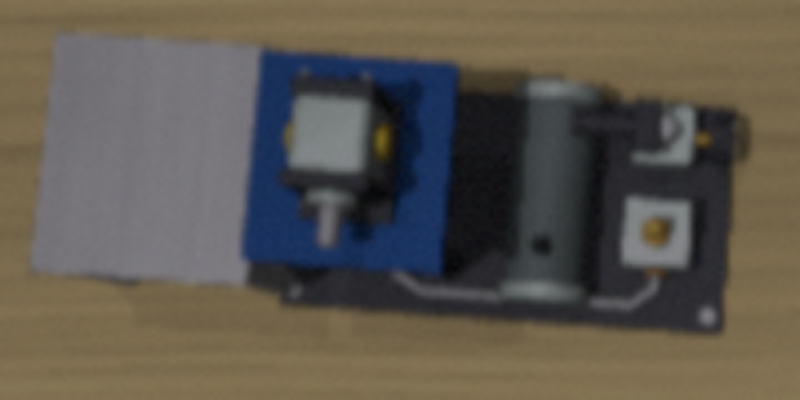

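View pics/z3.png

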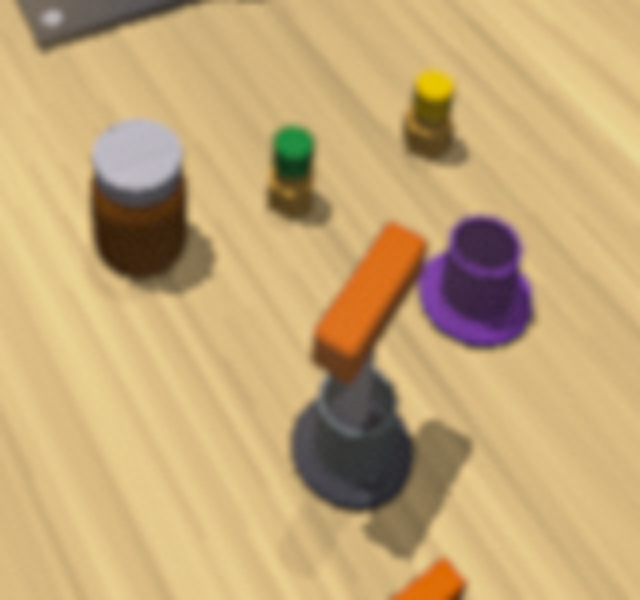

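View pics/z4.png

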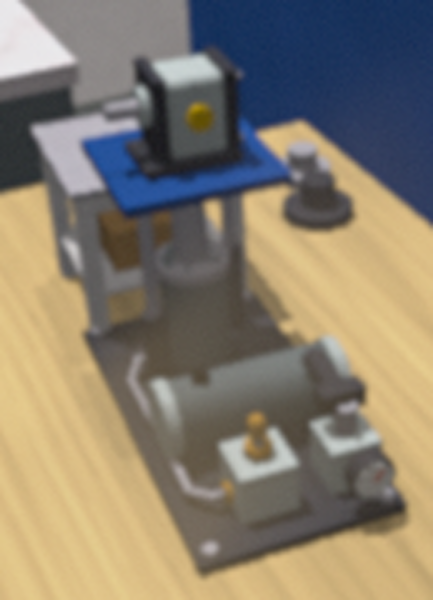

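```bash
cat > m.py <<'E'
from h import *
def orange(c,lo=60):
    hsv=cv2.cvtColor(c['pixels'],cv2.COLOR_RGB2HSV)
    m=cv2.inRange(hsv,(3,170,lo),(16,255,255)); n,l,s,ce=cv2.connectedComponentsWithStats(m)
    return [(s[i,4],ce[i],cv2.minAreaRect(np.argwhere(l==i)[:,::-1].astype(np.float32))) for i in range(1,n) if s[i,4]>20]
E
python3 - <<'E'
from m import *
t=load('top0');s=load('side0')
for c in(t,s):
    for o in orange(c):print(o)
# points (top z1: /6 +340,150 ; z2 /4.444 +155,150)
print('bar ctr top',onz(t,340+459/6,150+380/6,.154))
print('bar ends',onz(t,340+432/6,150+325/6,.154),onz(t,340+487/6,150+432/6,.154))
print('pocket foot',onz(t,340+408/6,150+398/6,.008), 'purple',onz(t,340+332/6,150+218/6,.01))
for n,u,v,z in(('green',168,302,.058),('yellow',168,138,.058),('jar',150,457,.085)):print(n,onz(t,340+u/6,150+v/6,z))
for n,u,v,z in(('spindle',655,231,.106),('stand NE',65,35,.19),('stand edge',262,47,.19),('st',250,280,.19),('deckR',457,65,.245),('deckR2',440,275,.245)):print(n,onz(t,155+u/4.444,150+v/4.444,z))
# tri spindle
k=130/433
print(tri(t,(155+655/4.444,150+231/4.444),s,(230+258*k,90+412*k)))
o=robot.get_obs();print(R.from_quat(o['tool_rot']).as_matrix())
w=load('wrist0');T=R.from_quat(o['tool_rot']).as_matrix();print('cam in tool',T.T@(w['position']-o['position']),'\n',T.T@att(w))
E
```

```text
(np.int32(149), array([415.77181208, 213.06711409]), ((415.78778076171875, 213.117919921875), (21.562545776367188, 6.896129608154297), 60.945396423339844))
(np.int32(61), array([443.57377049, 227.42622951]), ((443.5135192871094, 227.58108520507812), (13.480716705322266, 4.438772678375244), 80.53767395019531))
(np.int32(130), array([313.80769231, 303.40769231]), ((314.5, 304.0), (12.0, 21.0), 90.0))
(np.int32(492), array([371.67682927, 324.44105691]), ((371.4688720703125, 324.24261474609375), (13.44228744506836, 39.76001739501953), 31.75948143005371))
(np.int32(53), array([316.88679245, 314.1509434 ]), ((316.7941589355469, 313.6764831542969), (7.033533096313477, 11.884244918823242), 75.96376037597656))
(np.int32(107), array([388.26168224, 395.70093458]), ((386.5, 394.5), (9.0, 17.0), 90.0))
bar ctr top [ 0.48311384 -0.35763897  0.154     ]
bar ends [ 0.51574855 -0.34303162  0.154     ] [ 0.4523932  -0.37283026  0.154     ]
pocket foot [ 0.48265288 -0.35919156  0.008     ] purple [ 0.60020651 -0.3137466   0.01      ]
green [ 0.54151611 -0.1998118   0.058     ]
yellow [ 0.64586647 -0.20255876  0.058     ]
jar [ 0.443278   -0.18293722  0.085     ]
spindle [0.53330666 0.04574665 0.106     ]
stand NE [0.68497168 0.50483552 0.19      ]
stand edge [0.6734836  0.35000221 0.19      ]
st [0.49028973 0.35629889 0.19      ]
deckR [0.64639345 0.18909122 0.245     ]
deckR2 [0.48784025 0.20107784 0.245     ]
(array([0.53464046, 0.04469877, 0.11356138]), np.float64(0.004512536420161576))
[[-9.51777731e-01  3.06787335e-01 -8.25726515e-04]
 [ 3.06788277e-01  9.51776583e-01 -1.51267559e-03]
 [ 3.21837449e-04 -1.69305415e-03 -9.99998515e-01]]
cam in tool [ 0.0749265  -0.00025499 -0.16192557] 
 [[ 2.78775630e-04 -9.62077644e-01 -2.72775602e-01]
 [ 9.99999961e-01  2.62162556e-04  9.73506607e-05]
 [-2.21473453e-05 -2.72775619e-01  9.62077679e-01]]
```

```bash
cat >> m.py <<'E'
def down(theta):  # deg
    t=np.radians(theta); x=np.array([np.cos(t),np.sin(t),0]);z=np.array([0,0,-1.]);return np.array([x,np.cross(z,x),z]).T
def look(az,el):
    a,e=np.radians([az,el]); z=np.array([np.cos(a)*np.cos(e),np.sin(a)*np.cos(e),np.sin(e)]); x=np.array([-np.cos(a)*np.sin(e),-np.sin(a)*np.sin(e),np.cos(e)])
    return np.array([x,np.cross(z,x),z]).T
def rel(p,M):
    o=robot.get_obs();T=R.from_quat(o['tool_rot']).as_matrix()
    d=T.T@(np.array(p)-o['position'])*1000; r=R.from_matrix(T.T@M).as_rotvec(degrees=True)
    print('shift',d.round(1),'rot',r.round(2),'|d|',np.linalg.norm(d).round(),'|r|',np.linalg.norm(r).round(1),'t',o['time'])
E
python3 -c "
from m import *
rel((.30,.24,.32),look(20,-40))"
```

```text
shift [-212.  -304.1  -97.8] rot [-61.05  21.02 130.76] |d| 383.0 |r| 145.8 t 0.15
```

carry_out:
  series:
    - [0,0,-60,0,0,0,1]
    - [-60,-90,-80,-12,4,26,1]
    - [-110,-160,-100,-25,9,54,1]
    - [-170,-240,-98,-40,14,85,1]
    - [-212,-304,-98,-50,17,107,1]
    - [-212,-304,-98,-61,21,131,1]
    - [-212,-304,-98,-61,21,131,1]
    - [-212,-304,-98,-61,21,131,1]

```text
time: 1.15
position: [0.3029, 0.2366, 0.3208]
tool_rot: [0.663, 0.7, 0.263, -0.045]
ft_force: [1.4, 0.4, -0.0]
grip_width: 0.087
```

```bash
python3 -c "
from m import *
rel((.30,.24,.32),look(20,-40));print(robot.get_obs()['position'])"
```

```text
shift [ 3.1 -3.   1.3] rot [-29.51  10.49  63.68] |d| 5.0 |r| 71.0 t 1.15
[0.30285811 0.23661532 0.32082918]
```

carry_out:
  series:
    - [3,-3,1,-5,2,10,1]
    - [3,-3,1,-10,4,20,1]
    - [3,-3,1,-15,5,30,1]
    - [3,-3,1,-20,7,40,1]
    - [3,-3,1,-25,9,50,1]
    - [3,-3,1,-30,11,64,1]
    - [3,-3,1,-30,11,64,1]
    - [3,-3,1,-30,11,64,1]

```text
time: 2.15
position: [0.3017, 0.2323, 0.3216]
tool_rot: [0.891, 0.157, 0.419, -0.079]
ft_force: [-0.0, -0.2, -0.5]
grip_width: 0.0871
```

```bash
python3 -c "
from m import *
snap('wrist','w1');snap('side','s1');snap('top','t1')
rel((.30,.24,.32),look(20,-40))"
```

```text
shift [-1.7 -9.1  1.5] rot [-0.36 -0.52 -0.36] |d| 9.0 |r| 0.7 t 2.3
```

View pics/w1.png

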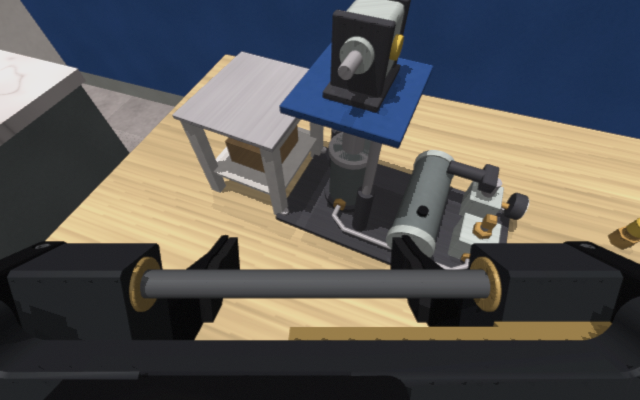

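View pics/s1.png

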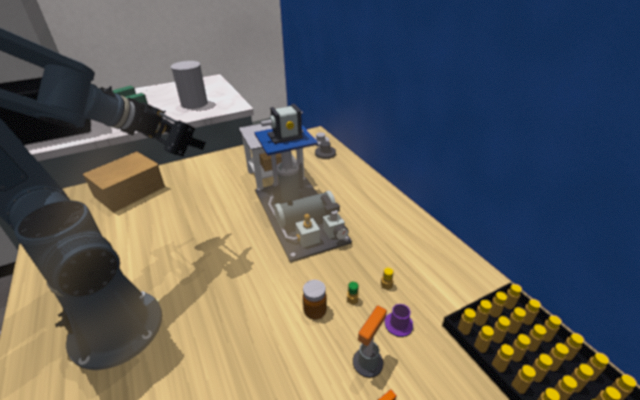

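```bash
python3 -c "
from m import *
rel((.38,.22,.46),look(10,-72))
a=cv2.imread('pics/w1.png')[20:160,160:445];cv2.imwrite('pics/z5.png',cv2.resize(a,(798,392),interpolation=2))"
```

```text
shift [150.1  35.9 -35. ] rot [ -6.16 -32.39   8.13] |d| 158.0 |r| 34.0 t 2.3
```

View pics/z5.png

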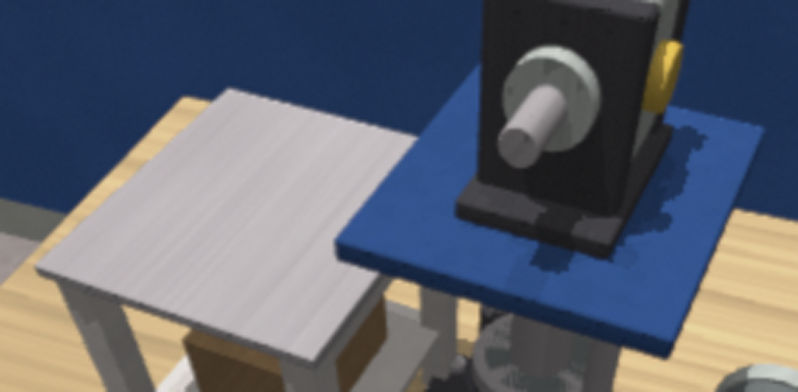

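carry_out:
  series:
    - [50,12,-12,-1.5,-8,2,1]
    - [100,24,-24,-3,-16,4,1]
    - [150,36,-35,-4.5,-24,6,1]
    - [150,36,-35,-6,-32,8,1]
    - [150,36,-35,-6,-32,8,1]

```text
time: 2.92
position: [0.3763, 0.2259, 0.4528]
tool_rot: [0.956, 0.134, 0.251, -0.073]
ft_force: [2.0, 1.1, 0.1]
grip_width: 0.0872
```

```bash
python3 -c "
from m import *
snap('wrist','w2')
print(robot.get_obs()['joint_velocities'].round(3))
a=cv2.imread('pics/w2.png');cv2.imwrite('pics/z6.png',cv2.resize(a[0:240,80:480],(800,480),interpolation=2))"
```

```text
[ 0.027 -0.021  0.097  0.176 -0.448 -0.152]
```

View pics/z6.png

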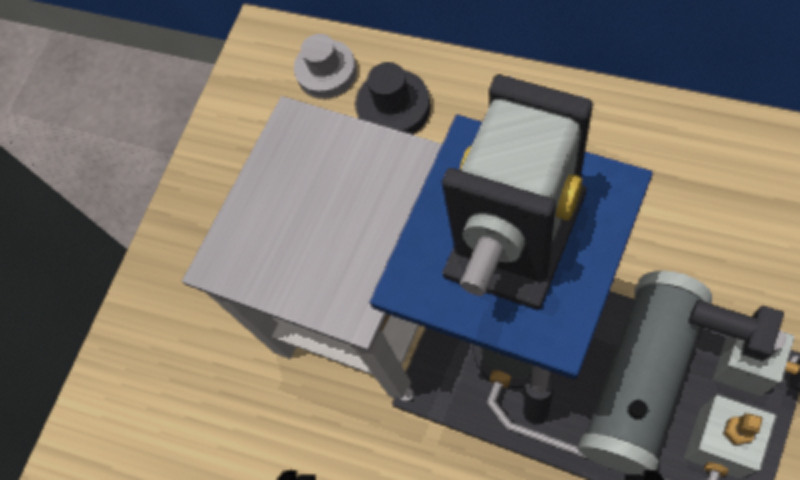

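Run:
```python
from m import *
snap('wrist','w3')
w1,w2,w3,s,t=[load(x) for x in('w1','w2','w3','s1','t1')]
P1=dict(A=(280.4,106.8),B=(398.6,143.2),C=(432.1,65.7),D=(173.6,116.1),E=(272.1,148.6),F=(242.1,52.1))
P2=dict(A=(266.5,151),B=(368.5,187),C=(405.5,87.5),D=(173.5,140.5),E=(263,173.5),F=(222,49))
def sub(c,p):
    g=cv2.cvtColor(c['pixels'],cv2.COLOR_RGB2GRAY);q=np.array([[p]],np.float32);return cv2.cornerSubPix(g,q.copy(),(3,3),(-1,-1),(3,40,.01))[0,0]
X={}
for k in P1:
    X[k]=tri(w1,P1[k],w2,P2[k]); Y=tri(w1,sub(w1,P1[k]),w2,sub(w2,P2[k]))
    print(k,X[k][0].round(4),X[k][1].round(4),Y[0].round(4),Y[1].round(4),sub(w1,P1[k]),sub(w2,P2[k]))
d=lambda a,b:np.linalg.norm(X[a][0]-X[b][0])
print('AB160?',d('A','B'),'BC150',d('B','C'),d('D','E'),d('D','F'))
```

```text
A [0.5039 0.3512 0.243 ] 0.0011 [0.4994 0.3509 0.2482] 0.0006 [278.87256  105.592804] [264.55804 152.4552 ]
B [0.4923 0.2047 0.2414] 0.0014 [0.4917 0.2044 0.2426] 0.0018 [400.47638 143.17215] [367.53827 186.89761]
C [0.6431 0.1923 0.2484] 0.0009 [0.6483 0.1922 0.2465] 0.0005 [432.46848  65.00291] [406.00595   85.141716]
D [0.5033 0.5316 0.1799] 0.0019 [0.5033 0.5316 0.1799] 0.0019 [173.6 116.1] [173.5 140.5]
E [0.4889 0.3648 0.1827] 0.0014 [0.4878 0.3647 0.1838] 0.0002 [271.30325 148.44678] [263.10962 173.90063]
F [0.6873 0.5135 0.1848] 0.0009 [0.6844 0.5118 0.1886] 0.0025 [241.29897   50.908836] [222.  49.]
AB160? 0.14694761664686995 BC150 0.1514954330713425 0.16741318655112336 0.18496657848993325
```

```bash
cat >> m.py <<'E'
def edge(c,a,b,half=4,chan=None,f=(.08,.92)):
    im=c['pixels'].astype(np.float32); g=im@np.array([.3,.5,.2],np.float32) if chan is None else im[:,:,chan]
    g=cv2.GaussianBlur(g,(0,0),.7);a=np.array(a,float);b=np.array(b,float);t=(b-a)/np.linalg.norm(b-a);n=np.array([-t[1],t[0]])
    s=np.linspace(*f,60);o=np.arange(-half,half+.01,.2);pts=[]
    for k in s:
        q=a+(b-a)*k+o[:,None]*n
        pr=cv2.remap(g,q[:,0].astype(np.float32)[None],q[:,1].astype(np.float32)[None],cv2.INTER_LINEAR)[0]
        d=np.abs(np.gradient(pr)); i=d.argmax()
        w=d*(np.abs(o-o[i])<1.2); pts.append(a+(b-a)*k+n*(w@o/w.sum()))
    pts=np.array(pts,np.float32)
    for _ in range(3):
        vx,vy,x,y=cv2.fitLine(pts,cv2.DIST_HUBER,0,.01,.01).ravel()
        r=np.abs((pts[:,0]-x)*-vy+(pts[:,1]-y)*vx); keep=r<max(.4,1.5*np.median(r)); pts=pts[keep]
    return (x,y,vx,vy),len(pts),r[keep].mean()
def isect(l,m):
    A=np.array([[l[2],-m[2]],[l[3],-m[3]]]);k=np.linalg.solve(A,[m[0]-l[0],m[1]-l[1]])[0];return np.array([l[0]+k*l[2],l[1]+k*l[3]])
E
python3 - <<'E'
from m import *
w={1:load('w1'),2:load('w2')}
P={1:dict(A=(280.4,106.8),B=(398.6,143.2),C=(432.1,65.7),D=(173.6,116.1),E=(272.1,148.6),F=(242.1,52.1),G=(308,69)),
2:dict(A=(266.5,151),B=(368.5,187),C=(405.5,87.5),D=(173.5,140.5),E=(263,173.5),F=(222,49),G=(298,71.5))}
P[1]['H']=(330,43.5);P[2]['H']=(308,58)
Q={}
for i in(1,2):
    L={}
    for e in('AB','BC','AH','DE','DF','FG'):
        L[e],n,r=edge(w[i],P[i][e[0]],P[i][e[1]],3,f=(.1,.8));print(i,e,n,r.round(2))
    Q[i]=dict(A=isect(L['AB'],L['AH']),B=isect(L['AB'],L['BC']),D=isect(L['DE'],L['DF']),F=isect(L['DF'],L['FG']))
    if i==1: pass
    print({k:v.round(1) for k,v in Q[i].items()})
X={k:tri(w[1],Q[1][k],w[2],Q[2][k]) for k in Q[1]}
for k in X:print(k,X[k][0].round(4),X[k][1].round(4))
print(np.linalg.norm(X['A'][0]-X['B'][0]),np.linalg.norm(X['D'][0]-X['F'][0]))
t=load('t1')
for k in X: print(k,np.round(proj(t,X[k][0]),1),np.round(proj(load('s1'),X[k][0]),1))
E
```

```text
1 AB 55 0.12
1 BC 43 0.11
1 AH 58 0.08
1 DE 48 0.13
1 DF 39 0.13
1 FG 57 0.14
{'A': array([278.5, 105.6], dtype=float32), 'B': array([401.1, 142. ], dtype=float32), 'D': array([171.1, 114.5], dtype=float32), 'F': array([241. ,  51.1], dtype=float32)}
2 AB 40 0.09
2 BC 53 0.16
2 AH 59 0.12
2 DE 60 0.11
2 DF 29 0.19
2 FG 41 0.15
{'A': array([263.9, 151.1], dtype=float32), 'B': array([367.7, 187. ], dtype=float32), 'D': array([171.4, 140.6], dtype=float32), 'F': array([220. ,  48.2], dtype=float32)}
A [0.5018 0.353  0.246 ] 0.0001
B [0.4908 0.2042 0.2452] 0.0018
D [0.5006 0.5316 0.1849] 0.0022
F [0.6867 0.5157 0.1867] 0.0003
0.14926554490921742 0.1868043875478242
A [208.  208.2] [253.6 131.4]
B [253.1 211. ] [267.2 152.5]
D [160.9 210.8] [239.  127.7]
F [166.9 157.6] [287.5 118.3]
```

```bash
python3 -c "
from m import *
rel((.534,.045,.30),down(-4))"
```

```text
shift [  2.7 228.9 169.9] rot [ -9.66 -30.02  19.49] |d| 285.0 |r| 37.1 t 3.025
```

carry_out:
  series:
    - [0,55,40,-2.5,-7.5,5,1]
    - [0,110,80,-5,-15,10,1]
    - [1,160,115,-7.5,-22,15,1]
    - [3,210,150,-9.7,-30,19.5,1]
    - [3,229,170,-9.7,-30,19.5,1]
    - [3,229,170,-9.7,-30,19.5,1]
    - [3,229,170,-9.7,-30,19.5,1]

```text
time: 3.9
position: [0.5336, 0.045, 0.3001]
tool_rot: [0.999, -0.035, -0.0, 0.0]
ft_force: [-0.2, -0.5, -0.7]
grip_width: 0.0873
```

```bash
python3 -c "
from m import *
snap('wrist','w4')
o=robot.get_obs();print(o['joint_velocities'].round(3));rel((.534,.045,.30),down(-4))
c=load('w4');print(proj(c,(.534,.045,.106)))
a=cv2.imread('pics/w4.png');cv2.imwrite('pics/z7.png',cv2.resize(a[70:270,180:440],(780,600),interpolation=2))"
```

```text
[ 0.013 -0.018 -0.005 -0.003 -0.003  0.004]
shift [0.4 0.3 0.9] rot [ 0.02 -0.09  0.  ] |d| 1.0 |r| 0.1 t 3.95
(np.float64(314.5766430875019), np.float64(182.42275566506305))
```

View pics/w4.png

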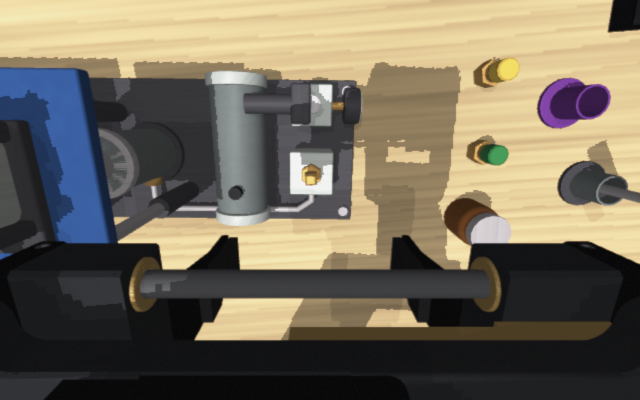

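View pics/z7.png

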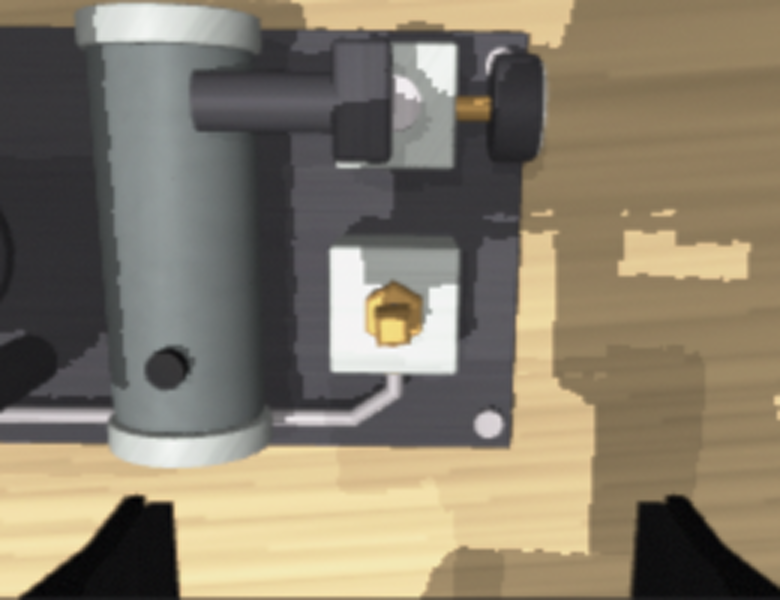

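```bash
python3 -c "
import cv2
a=cv2.imread('pics/w4.png');cv2.imwrite('pics/z8.png',cv2.resize(a[155:195,290:335],(675,600),interpolation=cv2.INTER_CUBIC))"
```

```text
(no output)
```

View pics/z8.png

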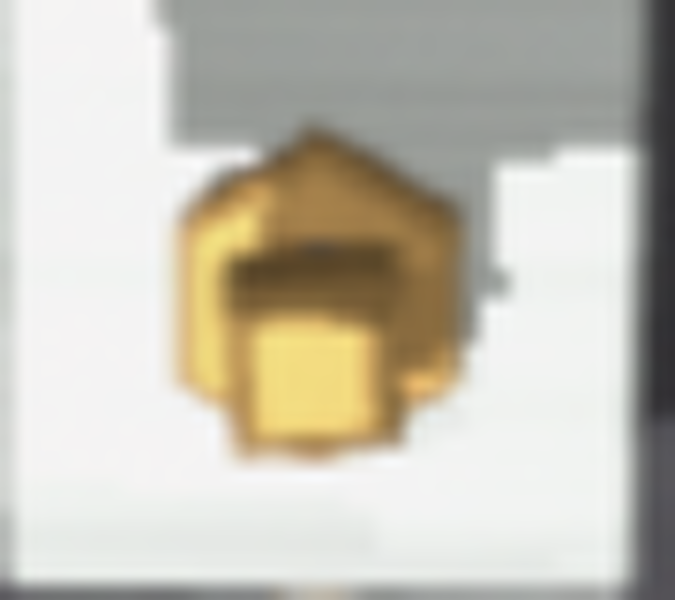

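```bash
python3 -c "
from m import *
c=load('w4')
print(onz(c,310.4,179.8,.106),onz(c,310.9,180.3,.106))
print('block edges z.065',onz(c,290.2,175,.065),onz(c,332.2,175,.065), onz(c,311,193.8,.065))
s=load('w2');print('w2',onz(s,80+741/2,424/2,.106))
print(tri(c,(310.4,179.8),s,(80+741/2,424/2)))
# key
print('pocket/bar view target');rel((.483-.03,-.358-.014,.30),down(25))
"; python3 -c "
import cv2
a=cv2.imread('pics/w2.png');cv2.imwrite('pics/z9.png',cv2.resize(a[195:235,430:475],(675,600),interpolation=cv2.INTER_CUBIC))"
```

```text
[0.53746877 0.04966551 0.106     ] [0.53683313 0.04912445 0.106     ]
block edges z.065 [0.53758116 0.07658203 0.065     ] [0.53374401 0.02203049 0.065     ] [0.51055702 0.0514155  0.065     ]
w2 [0.53174334 0.05923326 0.106     ]
(array([0.53566476, 0.05233502, 0.08980081]), np.float64(0.005207259793301281))
pocket/bar view target
shift [-51.4 422.    0.9] rot [  0.04  -0.08 -29.  ] |d| 425.0 |r| 29.0 t 3.95
```

View pics/z9.png

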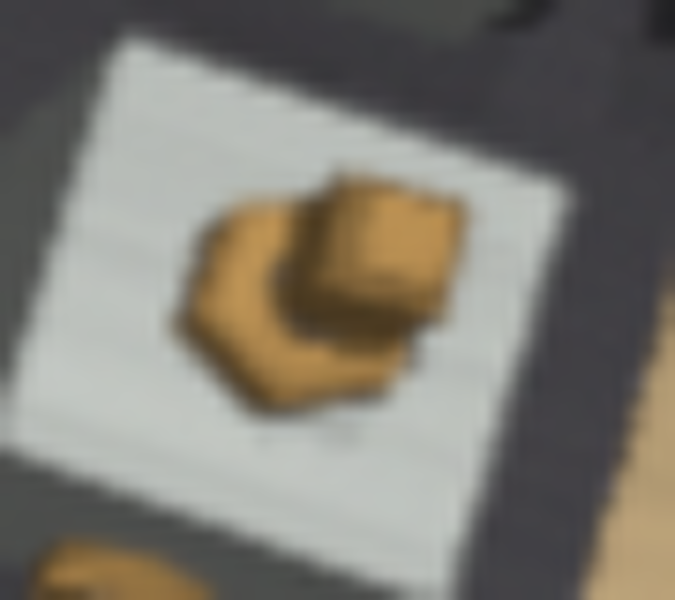

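```bash
python3 -c "
from m import *
c=load('w4');s=load('w2')
print('w2',onz(s,456.2,209.9,.106),tri(c,(310.4,179.8),s,(456.2,209.9)))
"
```

```text
w2 [0.53793848 0.05094629 0.106     ] (array([0.53774641, 0.05023956, 0.10557796]), np.float64(0.0013315311040258465))
```

carry_out:
  series:
    - [-7,60,0,0,0,-5,1]
    - [-14,120,0,0,0,-12,1]
    - [-22,180,0,0,0,-20,1]
    - [-30,240,0,0,0,-29,1]
    - [-38,300,0,0,0,-29,1]
    - [-45,360,0,0,0,-29,1]
    - [-51,422,0,0,0,-29,1]
    - [-51,422,0,0,0,-29,1]

```text
time: 4.95
position: [0.4527, -0.3757, 0.3026]
tool_rot: [0.977, 0.215, 0.001, 0.003]
ft_force: [-0.5, 0.7, -0.1]
grip_width: 0.087
```

carry_out:
  series:
    - [0,0,0,0,0,0,1]
    - [0,0,0,0,0,0,1]

```text
time: 5.2
position: [0.4532, -0.3741, 0.3037]
tool_rot: [0.976, 0.216, 0.002, 0.003]
ft_force: [-1.6, 0.4, -0.9]
grip_width: 0.087
```

```bash
python3 -c "
from m import *
c=snap('wrist','w5');snap('side','s5')
o=robot.get_obs();print(o['position'],o['joint_velocities'].round(3));
print(proj(c,(.483,-.358,.154)))
for x in orange(c):print(x)
"
```

```text
[ 0.45320714 -0.37410697  0.30326595] [-0.003  0.009 -0.003  0.001  0.001  0.   ]
(np.float64(311.63817481772617), np.float64(159.16797677236846))
(np.int32(154), array([185.98701299, 117.65584416]), ((183.48291015625, 117.149658203125), (44.62190628051758, 18.042964935302734), 83.51692199707031))
(np.int32(1538), array([310.8556567 , 158.02275683]), ((310.14434814453125, 156.17526245117188), (77.19302368164062, 22.70383071899414), 87.39744567871094))
(np.int32(534), array([373.44569288, 223.28464419]), ((373.36199951171875, 223.48643493652344), (13.520721435546875, 41.16756820678711), 19.653823852539062))
```

View pics/w5.png

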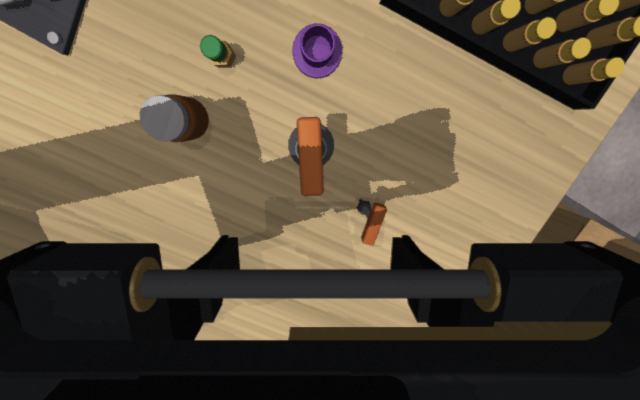

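```bash
python3 -c "
import cv2
a=cv2.imread('pics/w5.png');cv2.imwrite('pics/z10.png',cv2.resize(a[110:205,270:350],(505,600),interpolation=cv2.INTER_CUBIC))"
```

```text
(no output)
```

View pics/z10.png

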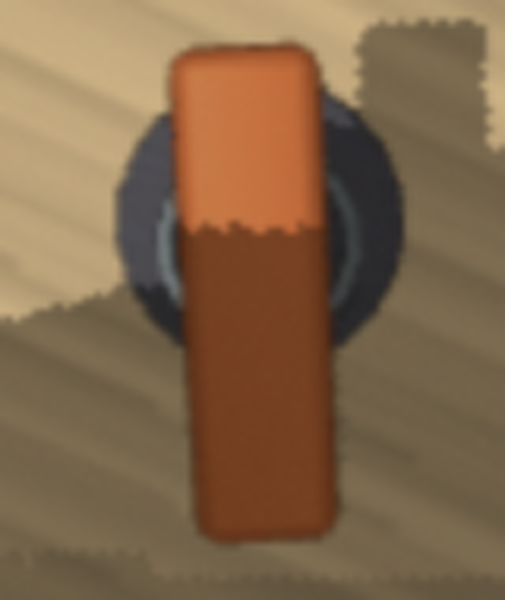

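```bash
python3 -c "
from m import *
c=load('w5')
f=lambda u,v:((u+.5)*80/505-.5+270,(v+.5)*95/600-.5+110)
Q=[onz(c,*f(u,v),.154) for u,v in((172,48),(320,46),(338,535),(197,538))]
for q in Q:print(q)
m=np.mean(Q,0);e=(Q[0]+Q[1]-Q[2]-Q[3])/2;print('ctr',m,'len',np.linalg.norm(e),'yaw',np.degrees(np.arctan2(e[1],e[0])),'w',np.linalg.norm(Q[0]-Q[1]))
l,r=f(117,225),f(403,225);t=f(262,70)
a,b=onz(c,*l,.004),onz(c,*r,.004);print('foot',(a+b)/2,np.linalg.norm(a-b))
a,b=onz(c,*f(158,240),.054),onz(c,*f(358,235),.054);print('rim',(a+b)/2,np.linalg.norm(a-b))
T=R.from_quat(robot.get_obs()['tool_rot']).as_matrix();print(np.degrees(np.arctan2(T[1,0],T[0,0])))
"
```

```text
[ 0.5139227  -0.32789238  0.154     ]
[ 0.52378879 -0.34843959  0.154     ]
[ 0.45493188 -0.38409228  0.154     ]
[ 0.44472773 -0.36321904  0.154     ]
ctr [ 0.48434277 -0.35591082  0.154     ] len 0.07761505595478035 yaw 27.20995129860257 w 0.02279315384337481
foot [ 0.48353525 -0.35600834  0.004     ] 0.06681019904844365
rim [ 0.48491967 -0.35515941  0.054     ] 0.04174893363641247
24.898011978680156
```

```bash
python3 -c "
from m import *
rel((.4843,-.3559,.121),down(27.2))"
```

```text
shift [ 35.5  -4.6 182.3] rot [ 0.38 -0.11 -2.3 ] |d| 186.0 |r| 2.3 t 5.3
```

carry_out:
  series:
    - [35.5,-4.6,20,0.4,-0.1,-2.3,1]
    - [35.5,-4.6,70,0.4,-0.1,-2.3,1]
    - [35.5,-4.6,120,0.4,-0.1,-2.3,1]
    - [35.5,-4.6,160,0.4,-0.1,-2.3,1]
    - [35.5,-4.6,182,0.4,-0.1,-2.3,1]
    - [35.5,-4.6,182,0.4,-0.1,-2.3,1]
    - [35.5,-4.6,182,0.4,-0.1,-2.3,1]

```text
time: 6.18
position: [0.4852, -0.356, 0.1224]
tool_rot: [0.972, 0.236, 0.001, 0.001]
ft_force: [-1.2, -0.7, 0.6]
grip_width: 0.087
```

```bash
python3 -c "
from m import *
rel((.4843,-.3559,.121),down(27.2));print(robot.get_obs()['ft_force'])
snap('wrist','w6');snap('side','s6')
a=cv2.imread('pics/s6.png');cv2.imwrite('pics/z11.png',cv2.resize(a[250:400,280:440],(640,600),interpolation=cv2.INTER_CUBIC))"
```

```text
shift [-0.8 -0.5  1.4] rot [ 0.09 -0.04  0.05] |d| 2.0 |r| 0.1 t 6.175
[-1.1719804  -0.68852145  0.60299419]
```

View pics/w6.png

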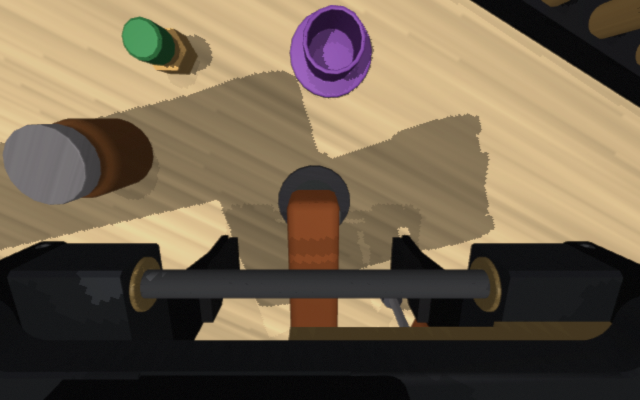

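View pics/z11.png

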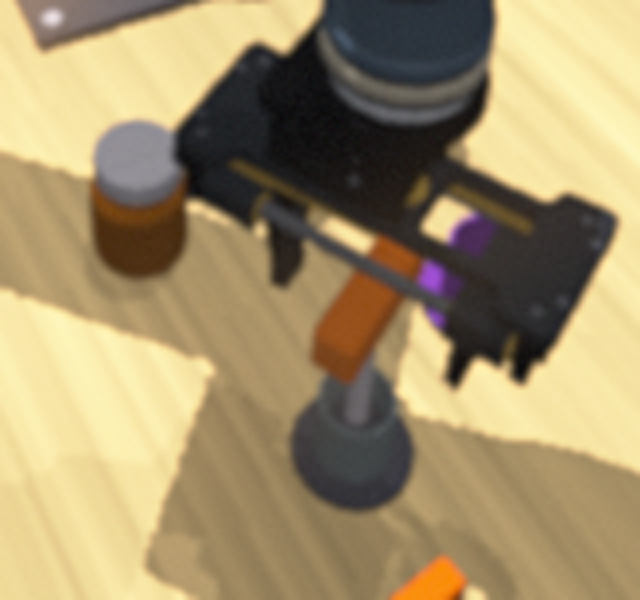

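carry_out:
  series:
    - [-0.8,-0.5,1.4,0,0,0,-1]
    - [-0.8,-0.5,1.4,0,0,0,-1]
    - [-0.8,-0.5,1.4,0,0,0,-1]
    - [-0.8,-0.5,1.4,0,0,0,-1]
    - [-0.8,-0.5,1.4,0,0,0,-1]
    - [-0.8,-0.5,1.4,0,0,0,-1]
  force: 30

```text
time: 7.02
position: [0.4843, -0.3564, 0.1215]
tool_rot: [0.972, 0.235, 0.001, 0.001]
ft_force: [-0.4, 0.3, 0.3]
grip_width: 0.035
```

carry_out:
  series:
    - [0,0,0,0,0,0,-1]
    - [0,0,0,0,0,0,-1]
    - [0,0,0,0,0,0,-1]

```text
time: 7.4
position: [0.4842, -0.3563, 0.1214]
tool_rot: [0.972, 0.235, 0.001, 0.001]
ft_force: [-0.0, 0.7, -0.2]
grip_width: 0.0235
```

```bash
python3 -c "
from m import *
o=robot.get_obs();print(o['grip_width'],o['ft_force'],o['moment'],o['position'])
T=R.from_quat(o['tool_rot']).as_matrix();print(np.degrees(np.arctan2(T[1,0],T[0,0])))"
```

```text
0.02346938463087613 [-0.02275602  0.73734266 -0.21476631] [-0.04804454  0.12805346  0.00600474] [ 0.48424997 -0.35628504  0.12138831]
27.22294210556603
```

```bash
python3 -c "
from m import *
rel((.4842,-.3562,.27),down(27.2));rel((.5375,.0497,.25),down(-4))"
```

```text
shift [ 1.000e-01  2.000e-01 -1.486e+02] rot [ 0.13 -0.06  0.02] |d| 149.0 |r| 0.1 t 7.4
shift [ 233.2 -336.4 -129.2] rot [ 0.11 -0.09 31.22] |d| 429.0 |r| 31.2 t 7.4
```

carry_out:
  series:
    - [0,0,-20,0,0,0,-1]
    - [0,0,-60,0,0,0,-1]
    - [0,0,-110,0,0,0,-1]
    - [0,0,-140,0,0,0,-1]
    - [0,0,-140,0,0,0,-1]

```text
time: 8.02
position: [0.485, -0.3571, 0.2636]
tool_rot: [0.972, 0.235, 0.002, 0.004]
ft_force: [-0.4, -0.1, -3.5]
grip_width: 0.0238
```

```bash
python3 -c "
from m import *
rel((.5375,.0497,.25),down(-4));print(robot.get_obs()['ft_force'],robot.get_obs()['grip_width'])
c=snap('side','s7');snap('wrist','w7')
a=cv2.imread('pics/s7.png');cv2.imwrite('pics/z12.png',cv2.resize(a[200:400,260:460],(600,600),interpolation=cv2.INTER_CUBIC))"
```

```text
shift [ 232.8 -337.8   11.6] rot [ 0.4  -0.26 31.23] |d| 410.0 |r| 31.2 t 8.025
[-0.40174395 -0.09873683 -3.47563072] 0.023785659154163332
```

View pics/z12.png

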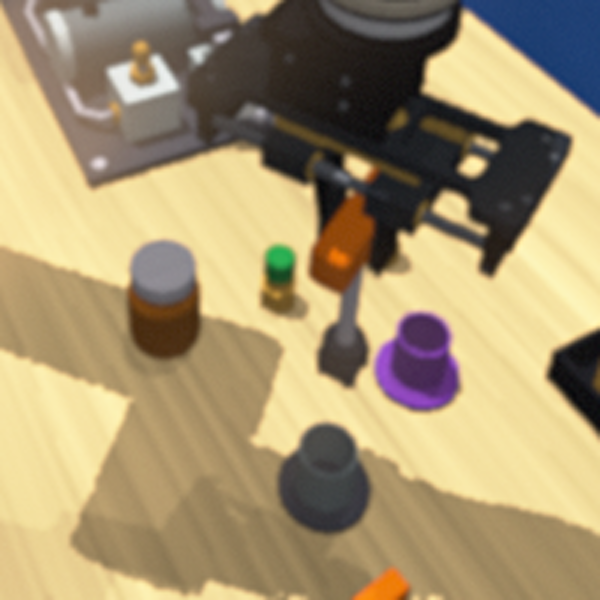

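carry_out:
  series:
    - [33,-48,0,0,0,5,-1]
    - [66,-96,0,0,0,10,-1]
    - [100,-145,0,0.1,0,15,-1]
    - [133,-193,0,0.2,0,20,-1]
    - [166,-241,0,0.2,-0.1,25,-1]
    - [200,-290,0,0.3,-0.2,31.2,-1]
    - [226,-328,3,0.4,-0.3,31.2,-1]
    - [232.8,-337.8,8,0.4,-0.3,31.2,-1]

```text
time: 9.12
position: [0.5341, 0.0545, 0.2496]
tool_rot: [0.999, -0.033, -0.006, -0.003]
ft_force: [0.2, -0.6, -3.3]
grip_width: 0.0235
```

carry_out:
  series:
    - [0,0,0,0,0,0,-1]
    - [0,0,0,0,0,0,-1]

```text
time: 9.38
position: [0.5334, 0.0534, 0.2485]
tool_rot: [0.999, -0.033, -0.007, -0.003]
ft_force: [-1.4, -0.8, -2.7]
grip_width: 0.0239
```

```bash
python3 -c "
from m import *
rel((.5375,.0497,.235),down(-4));o=robot.get_obs();print(o['position'],o['ft_force'],o['moment'],o['joint_velocities'].round(3))
c=snap('side','s8');snap('wrist','w8');snap('top','t8')
print(proj(c,(.5375,.0497,.106)))
a=cv2.imread('pics/s8.png');cv2.imwrite('pics/z13.png',cv2.resize(a[90:250,220:380],(600,600),interpolation=cv2.INTER_CUBIC))"
```

```text
shift [ 4.5  3.5 13.4] rot [-0.32  0.81  0.19] |d| 15.0 |r| 0.9 t 9.375
[0.53339928 0.05344722 0.24848869] [-1.43415433 -0.78517038 -2.69652933] [-0.08252425  0.1048185   0.02678011] [-0.014 -0.013 -0.012  0.001 -0.001  0.003]
(np.float64(306.8980730454326), np.float64(214.6066331050675))
```

View pics/z13.png

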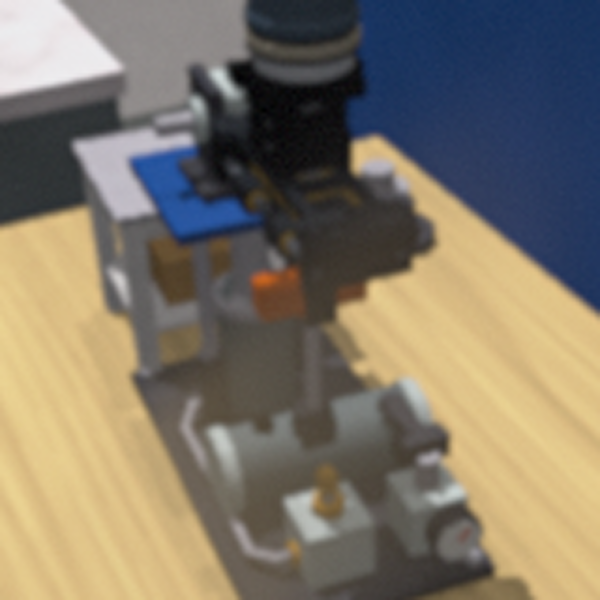

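View pics/w8.png

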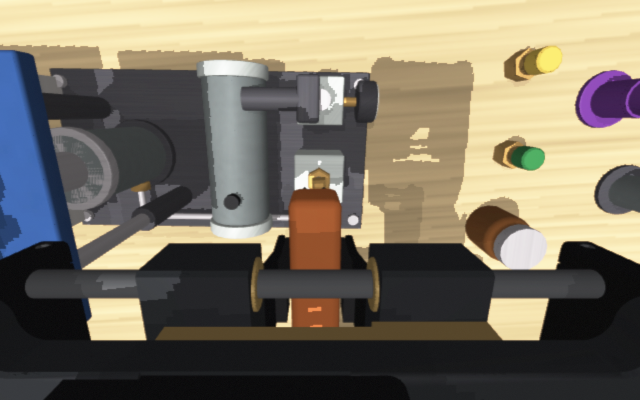

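View pics/t8.png

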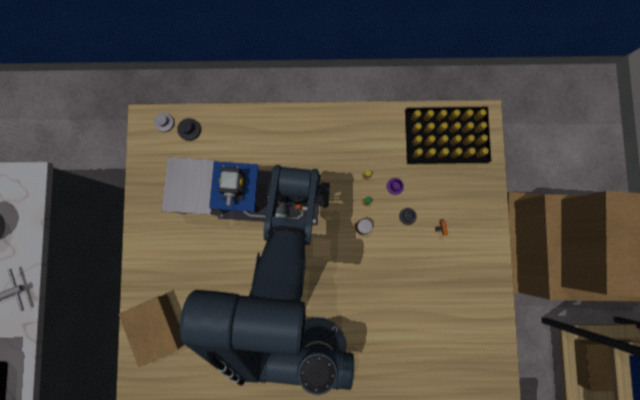

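carry_out:
  series:
    - [4.5,3.5,0,-0.3,0.8,0.2,-1]
    - [4.5,3.5,5,-0.3,0.8,0.2,-1]
    - [4.5,3.5,10,-0.3,0.8,0.2,-1]
    - [4.5,3.5,10,-0.3,0.8,0.2,-1]
    - [4.5,3.5,10,-0.3,0.8,0.2,-1]

```text
time: 10.15
position: [0.5383, 0.0495, 0.2394]
tool_rot: [0.999, -0.035, 0.001, -0.0]
ft_force: [-0.9, -0.4, -1.8]
grip_width: 0.0239
```

```bash
python3 -c "
from m import *
rel((.5375,.0497,.235),down(-4));o=robot.get_obs();print(o['position'],o['ft_force'],o['moment'])
c=snap('side','s9');snap('wrist','w9')
a=cv2.imread('pics/s9.png');cv2.imwrite('pics/z14.png',cv2.resize(a[150:250,270:360],(540,600),interpolation=cv2.INTER_CUBIC))
a=cv2.imread('pics/w9.png');cv2.imwrite('pics/z15.png',cv2.resize(a[140:200,280:360],(800,600),interpolation=cv2.INTER_CUBIC))"
```

```text
shift [-0.9 -0.2  4.4] rot [-0.03 -0.13 -0.06] |d| 4.0 |r| 0.1 t 10.15
[0.53834372 0.04948213 0.23940891] [-0.86860646 -0.35837801 -1.80931809] [-0.02998714  0.21161617 -0.00192491]
```

View pics/z14.png

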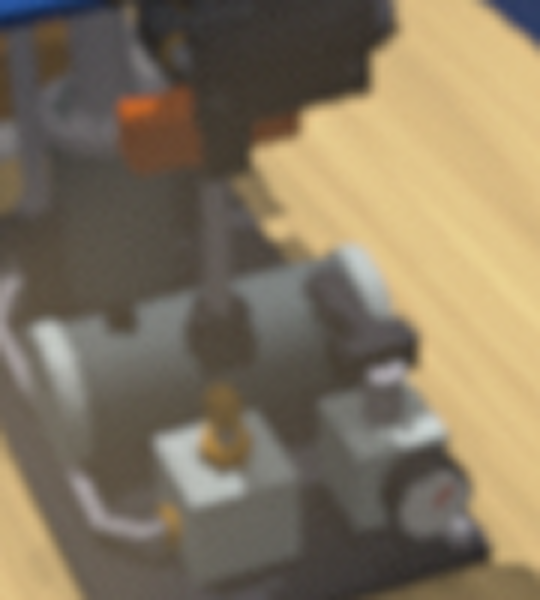

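View pics/z15.png

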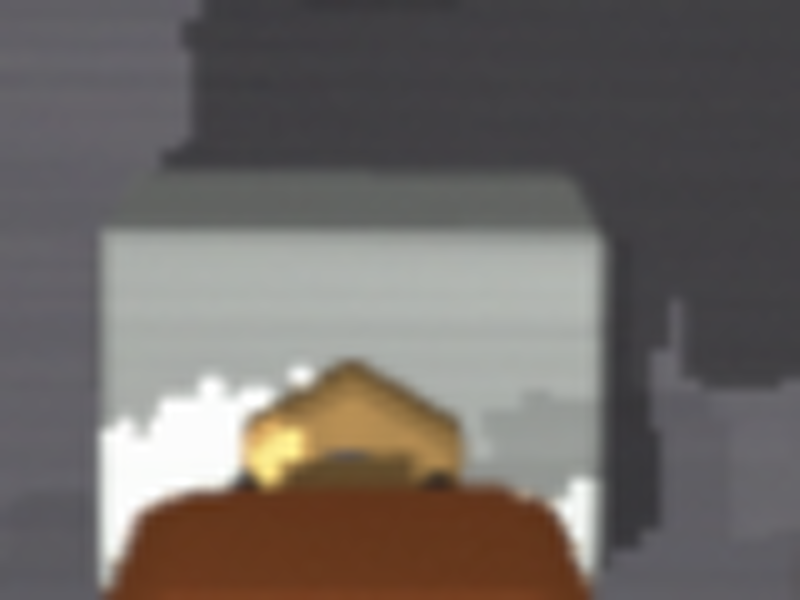

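carry_out:
  series:
    - [-0.9,-0.2,4,0,0,0,-1]
    - [-0.9,-0.2,8,0,0,0,-1]
    - [-0.9,-0.2,12,0,0,0,-1]
    - [-0.9,-0.2,16,0,0,0,-1]
    - [-0.9,-0.2,18,0,0,0,-1]
    - [-0.9,-0.2,18,0,0,0,-1]

```text
time: 11.0
position: [0.5376, 0.0497, 0.2214]
tool_rot: [0.999, -0.035, 0.001, -0.0]
ft_force: [-0.6, -0.3, -2.1]
grip_width: 0.0242
```

```bash
python3 -c "
from m import *
rel((.5375,.0497,.2014),down(-4));o=robot.get_obs();print(o['position'],o['ft_force'],o['moment'],o['joint_velocities'].round(3))
"
```

```text
shift [-0.1  0.  20. ] rot [-0.03 -0.13 -0.06] |d| 20.0 |r| 0.1 t 11.0
[0.53755299 0.04972871 0.22139002] [-0.60565596 -0.26558074 -2.05040257] [-0.02330053  0.16039143 -0.00336307] [ 0.002 -0.004 -0.004  0.001  0.003  0.   ]
```

carry_out:
  series:
    - [0,0,1.5,0,0,0,-1]
    - [0,0,3,0,0,0,-1]
    - [0,0,4.5,0,0,0,-1]
    - [0,0,5,0,0,0,-1]

```text
time: 11.5
position: [0.5375, 0.0498, 0.2163]
tool_rot: [0.999, -0.035, 0.001, -0.0]
ft_force: [-0.5, -0.1, -2.6]
grip_width: 0.0238
```

```bash
python3 -c "
from m import *
rel((.5375,.0497,.2014),down(-4));o=robot.get_obs();print(o['position'],o['ft_force'],o['moment'])
"
```

```text
shift [-0.   0.1 14.9] rot [-0.03 -0.12 -0.06] |d| 15.0 |r| 0.1 t 11.5
[0.53747589 0.04978048 0.21626727] [-0.45922509 -0.07543809 -2.6316452 ] [-0.02820831  0.22263789  0.03118954]
```

carry_out:
  series:
    - [0,0,1.5,0,0,0,-1]
    - [0,0,3,0,0,0,-1]
    - [0,0,4.5,0,0,0,-1]
    - [0,0,5.5,0,0,0,-1]

```text
time: 12.0
position: [0.5375, 0.0496, 0.2107]
tool_rot: [0.999, -0.035, 0.001, -0.0]
ft_force: [0.4, -0.9, -2.0]
grip_width: 0.0235
```

```bash
python3 -c "
from m import *
rel((.5375,.0497,.2014),down(-4));o=robot.get_obs();print(o['position'],o['ft_force'],o['moment'])
"
```

```text
shift [-0.  -0.   9.3] rot [-0.02 -0.12 -0.05] |d| 9.0 |r| 0.1 t 12.0
[0.5375251  0.04964703 0.21068458] [ 0.3943311  -0.85732566 -1.96086264] [-0.27051505  0.14927663 -0.01033122]
```

carry_out:
  series:
    - [0,0,1.5,0,0,0,-1]
    - [0,0,3,0,0,0,-1]
    - [0,0,4.5,0,0,0,-1]
    - [0,0,5.5,0,0,0,-1]

```text
time: 12.5
position: [0.5375, 0.0496, 0.2051]
tool_rot: [0.999, -0.035, 0.001, -0.0]
ft_force: [0.1, -0.2, -2.4]
grip_width: 0.0237
```

carry_out:
  series:
    - [0,0,1,0,0,0,-1]
    - [0,0,2,0,0,0,-1]
    - [0,0,3,0,0,0,-1]
    - [0,0,3,0,0,0,-1]

```text
time: 13.0
position: [0.5375, 0.0496, 0.2019]
tool_rot: [0.999, -0.035, 0.001, -0.0]
ft_force: [0.5, 0.2, -3.1]
grip_width: 0.0238
```

```bash
python3 -c "
from m import *
rel((.5375,.0497,.2014),down(-4));o=robot.get_obs();print(o['position'],o['ft_force'],o['moment'],o['joint_velocities'].round(3))
snap('side','s10');snap('wrist','w10');snap('top','t10')
a=cv2.imread('pics/s10.png');cv2.imwrite('pics/z16.png',cv2.resize(a[90:250,220:380],(600,600),interpolation=cv2.INTER_CUBIC))
"
```

```text
shift [-0.  -0.1  0.5] rot [-0.02 -0.11 -0.05] |d| 1.0 |r| 0.1 t 13.0
[0.53750062 0.04961525 0.20194354] [ 0.52034411  0.24999304 -3.09492566] [-0.25391408  0.14386618  0.00329529] [-0.001 -0.002 -0.     0.003  0.001 -0.   ]
```

View pics/z16.png

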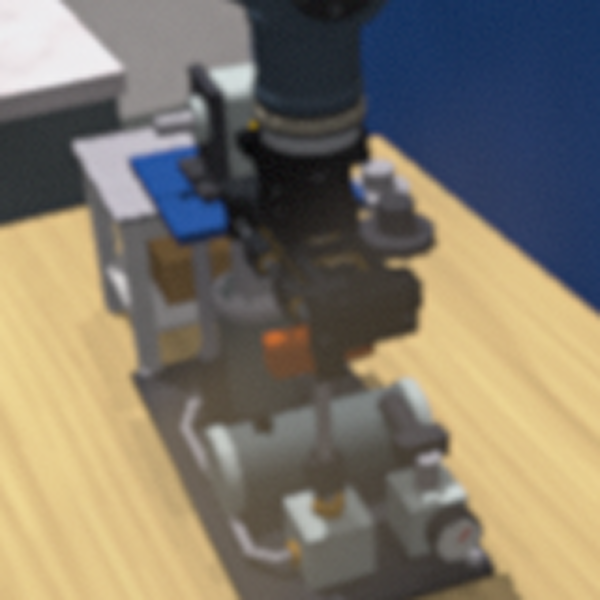

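View pics/w10.png

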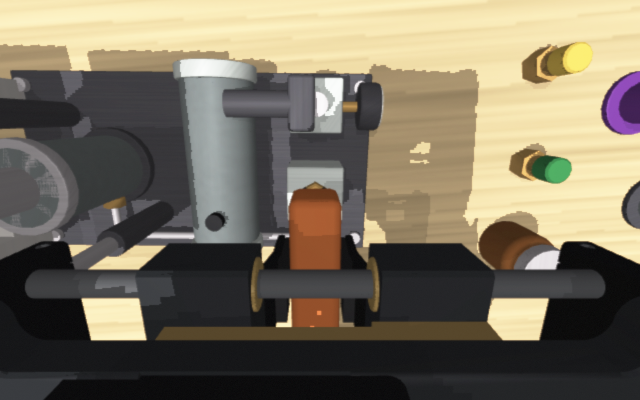

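```bash
cat > dk.py <<'E'
from m import *
A=np.array([.5018,.353,0]);B=np.array([.4908,.2042,0]);Y=(A-B)/np.linalg.norm(A-B);X=np.array([Y[1],-Y[0],0])
A=B+.15*Y;C=B+.16*X;D2=A+.16*X
def bl(c):
    im=c['pixels'].astype(np.float32);g=im[:,:,2]-im[:,:,0];d=dict(c);d['pixels']=np.repeat(g[:,:,None],3,2);return d
def off(c,P,Q,z,f,half=3):
    a=np.array(proj(c,P+[0,0,z]));b=np.array(proj(c,Q+[0,0,z]))
    (x,y,vx,vy),n,r=edge(c,a,b,half,chan=0,f=f)
    t=(b-a)/np.linalg.norm(b-a);nn=np.array([-t[1],t[0]])
    m=a+(b-a)*np.mean(f); k=((m-[x,y])@t)/(np.array([vx,vy])@t)
    o=(np.array([x,y])+k*np.array([vx,vy])-m)@nn
    b2=np.array(proj(c,(P+(Q-P)*np.mean(f))+[0,0,z+.001]));s=(b2-m)@nn  # px per mm
    return o,s,n,r
def deckz(c,kind,z0,thick=True,verbose=False):
    cb=bl(c);res=[]
    E=dict(side=[(A,B,(.1,.9),-.012),(B,C,(.05,.32),-.012)],top=[(A,D2,(.1,.9),0),(B,C,(.1,.9),0)])[kind]
    for P,Q,f,dz in E:
        z=z0
        for _ in range(4):
            o,s,n,r=off(cb,P,Q,z+dz,f); z+=np.clip(o/s,-15,15)/1000
        res.append((round(z*1000,1),n,round(float(r),2),round(s,3)))
    return res
E
python3 - <<'E'
from dk import *
for k in('s1','s5','s8','s9','s10'):print(k,deckz(load(k),'side',.2456))
for k in('t1','t8','t10'):print(k,deckz(load(k),'top',.2456))
E
```

```text
s1 [(np.float64(254.5), 59, 0.1, np.float64(-0.129)), (np.float64(255.4), 32, 0.15, np.float64(-0.302))]
s5 [(np.float64(254.5), 60, 0.11, np.float64(-0.129)), (np.float64(255.1), 38, 0.2, np.float64(-0.302))]
s8 [(np.float64(254.6), 60, 0.11, np.float64(-0.129)), (np.float64(255.0), 37, 0.19, np.float64(-0.302))]
s9 [(np.float64(254.6), 60, 0.11, np.float64(-0.129)), (np.float64(255.3), 36, 0.18, np.float64(-0.302))]
s10 [(np.float64(254.7), 60, 0.1, np.float64(-0.129)), (np.float64(253.6), 32, 0.16, np.float64(-0.301))]
t1 [(np.float64(231.4), 55, 0.14, np.float64(-0.079)), (np.float64(225.6), 53, 0.14, np.float64(-0.047))]
t8 [(np.float64(231.1), 54, 0.16, np.float64(-0.079)), (np.float64(225.4), 58, 0.15, np.float64(-0.047))]
t10 [(np.float64(231.2), 58, 0.16, np.float64(-0.079)), (np.float64(224.4), 53, 0.16, np.float64(-0.047))]
```

Run:
```python
from dk import *
D=np.array([.5006,.5316,0]);F=np.array([.6867,.5157,0]);xs=(F-D)/np.linalg.norm(F-D);ys=np.array([-xs[1],xs[0],0]);
E_=D-.17*ys;G=F-.17*ys;print('E',E_,'G',G)
s=load('s10');t=load('t10')
for n,p in(('D',D),('E',E_),('F',F),('G',G)):print(n,np.round(proj(s,p+[0,0,.186]),1),np.round(proj(t,p+[0,0,.186]),1))
a=cv2.imread('pics/s10.png');cv2.imwrite('pics/z17.png',cv2.resize(a[110:170,230:300],(700,600),interpolation=cv2.INTER_CUBIC))
```

```text
E [0.48612827 0.36221709 0.        ] G [0.67222827 0.34631709 0.        ]
D [238.9 127.4] [160.7 210.7]
E [250.4 148. ] [209.8 214.3]
F [287.5 118.4] [166.9 157.7]
G [303.4 137.1] [215.3 161.1]
```

View pics/z17.png

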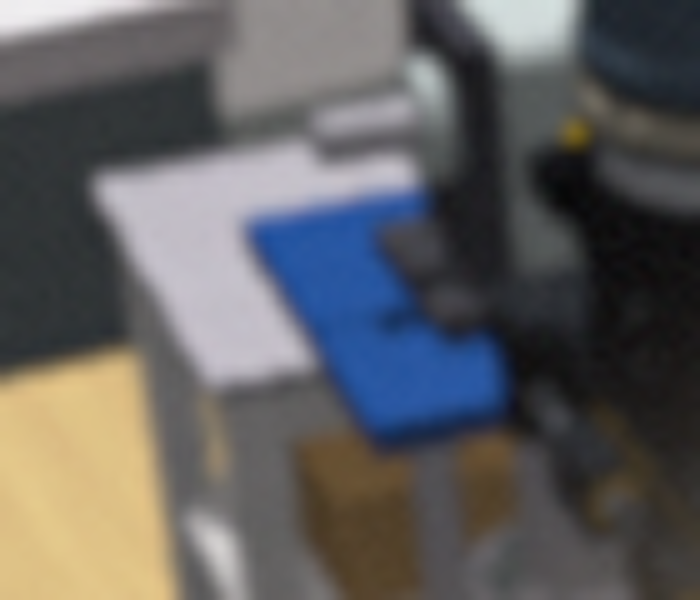

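carry_out:
  series:
    - [0,0,0.5,0,0,-3,-1]
    - [0,0,0.5,0,0,-6,-1]
    - [0,0,0.5,0,0,-9,-1]
    - [0,0,0.5,0,0,-12,-1]
    - [0,0,0.5,0,0,-12,-1]

```text
time: 13.78
position: [0.5378, 0.0494, 0.2016]
tool_rot: [0.998, 0.069, 0.001, 0.0]
ft_force: [0.2, -1.6, -2.4]
grip_width: 0.0237
```

```bash
cat > mon.py <<'E'
from dk import *
import sys,glob
def mon(z0=None,top=False):
    n=len(glob.glob('pics/ms*.npz'));c=snap('side',f'ms{n}');o=robot.get_obs()
    T=R.from_quat(o['tool_rot']).as_matrix();th=np.degrees(np.arctan2(T[1,0],T[0,0]))
    r=deckz(c,'side',z0 or .2545)
    print(f"{n} t {o['time']:.2f} th {th:.1f} dAB {r[0][0]-254.6:.1f} ({r[0][1]}) dBC {r[1][0]-254.4:.1f} ({r[1][1]},{r[1][2]}) M {o['moment'].round(2)} F {o['ft_force'].round(1)} p {(o['position']*1000).round(1)} g {o['grip_width']:.4f}")
    if top:
        t=snap('top',f'mt{n}');r=deckz(t,'top',(z0 or .2545)-.024);print('top',r[0][0]-231.2,r[1][0]-225)
if __name__=='__main__': mon(float(sys.argv[1]) if len(sys.argv)>1 else None,len(sys.argv)>2)
E
python3 mon.py .2545 t
```

```text
0 t 13.82 th 7.9 dAB -0.1 (60) dBC -9.5 (21,0.17) M [-0.4   0.02  0.01] F [ 0.5 -0.4 -2.3] p [537.8  49.4 201.6] g 0.0235
top 0.20000000000001705 1.5
```

carry_out:
  series:
    - [0,0,0,0,0,-2,-1]
    - [0,0,0,0,0,-4,-1]
    - [0,0,0,0,0,-6,-1]
    - [0,0,0,0,0,-6,-1]

```text
time: 14.38
position: [0.5378, 0.0495, 0.2016]
tool_rot: [0.993, 0.121, 0.001, 0.0]
ft_force: [0.9, -1.5, -1.5]
grip_width: 0.0238
```

```bash
python3 mon.py
```

```text
1 t 14.43 th 13.9 dAB 0.0 (60) dBC 5.9 (23,0.17) M [-0.44 -0.03 -0.01] F [ 0.7 -1.3 -3.3] p [537.8  49.5 201.6] g 0.0239
```

```bash
python3 -c "
from m import *
snap('wrist','w11')"
```

```text
(no output)
```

View pics/w11.png

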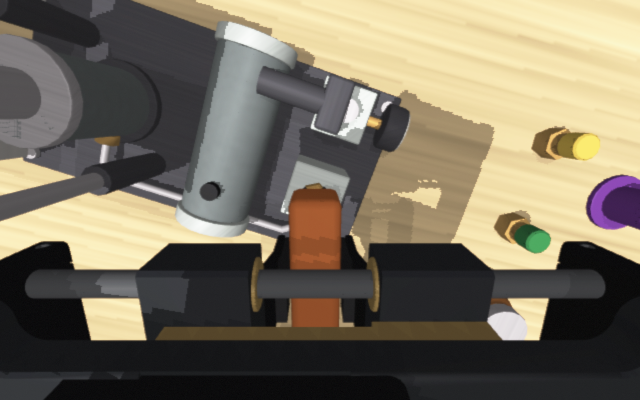

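carry_out:
  series:
    - [0,0,0,0,0,-1.5,-1]
    - [0,0,0,0,0,-3,-1]
    - [0,0,0,0,0,-3,-1]

```text
time: 14.85
position: [0.5379, 0.0495, 0.2016]
tool_rot: [0.989, 0.147, 0.001, 0.0]
ft_force: [1.4, -0.7, -3.3]
grip_width: 0.0238
```

```bash
python3 mon.py
```

```text
2 t 14.90 th 16.9 dAB -0.1 (60) dBC -7.0 (30,0.19) M [-0.34 -0.    0.01] F [ 0.8 -0.8 -3.3] p [537.8  49.4 201.6] g 0.0236
```

carry_out:
  series:
    - [0,0,0,0,0,-1.5,-1]
    - [0,0,0,0,0,-3,-1]
    - [0,0,0,0,0,-3,-1]

```text
time: 15.28
position: [0.5379, 0.0495, 0.2016]
tool_rot: [0.985, 0.173, 0.001, 0.0]
ft_force: [0.8, -0.8, -2.3]
grip_width: 0.0241
```

```bash
python3 mon.py
```

```text
3 t 15.32 th 19.9 dAB 0.0 (60) dBC 10.1 (21,0.16) M [-0.35 -0.02 -0.03] F [ 0.8 -1.4 -2.6] p [537.9  49.5 201.6] g 0.0236
```

carry_out:
  series:
    - [0,0,0,0,0,-1.2,-1]
    - [0,0,0,0,0,-2.5,-1]
    - [0,0,0,0,0,-2.5,-1]
    - [0,0,0,0,0,-2.5,-1]

```text
time: 15.82
position: [0.5379, 0.0495, 0.2016]
tool_rot: [0.981, 0.194, 0.001, 0.0]
ft_force: [0.4, -0.9, -2.6]
grip_width: 0.0239
```

```bash
python3 mon.py
```

```text
4 t 15.88 th 22.4 dAB 0.0 (60) dBC 11.8 (36,0.16) M [-0.35 -0.02 -0.02] F [ 0.6 -0.4 -3.1] p [537.9  49.5 201.6] g 0.0241
```

carry_out:
  series:
    - [0,0,0,0,0,-1.2,-1]
    - [0,0,0,0,0,-2.5,-1]
    - [0,0,0,0,0,-2.5,-1]
    - [0,0,0,0,0,-2.5,-1]

```text
time: 16.38
position: [0.5379, 0.0495, 0.2016]
tool_rot: [0.976, 0.216, 0.001, 0.0]
ft_force: [0.2, -0.7, -2.9]
grip_width: 0.0238
```

```bash
python3 mon.py
```

```text
5 t 16.43 th 24.9 dAB -0.2 (60) dBC 7.8 (30,0.18) M [-0.33 -0.09 -0.01] F [ 0.9 -0.9 -3.4] p [537.9  49.5 201.6] g 0.0234
```

carry_out:
  series:
    - [0,0,0,0,0,-1.2,-1]
    - [0,0,0,0,0,-2.5,-1]
    - [0,0,0,0,0,-2.5,-1]
    - [0,0,0,0,0,-2.5,-1]

```text
time: 16.92
position: [0.5379, 0.0495, 0.2016]
tool_rot: [0.971, 0.237, 0.001, 0.0]
ft_force: [1.5, -1.1, -3.8]
grip_width: 0.0238
```

```bash
python3 mon.py
```

```text
6 t 16.98 th 27.4 dAB -0.1 (59) dBC 5.6 (31,0.15) M [-0.38 -0.05  0.  ] F [-0.3 -1.  -3.5] p [537.9  49.5 201.6] g 0.0237
```

carry_out:
  series:
    - [0,0,0,0,0,-1.2,-1]
    - [0,0,0,0,0,-2.5,-1]
    - [0,0,0,0,0,-2.5,-1]

```text
time: 17.35
position: [0.5379, 0.0495, 0.2016]
tool_rot: [0.966, 0.258, 0.001, 0.0]
ft_force: [0.6, -1.3, -3.4]
grip_width: 0.0236
```

```bash
python3 mon.py
```

```text
7 t 17.40 th 29.9 dAB -0.3 (57) dBC 7.7 (26,0.16) M [-0.38 -0.14 -0.03] F [ 1.4 -1.1 -3.9] p [537.9  49.5 201.6] g 0.0235
```

carry_out:
  series:
    - [0,0,0,0,0,-1.2,-1]
    - [0,0,0,0,0,-2.5,-1]
    - [0,0,0,0,0,-2.5,-1]
    - [0,0,0,0,0,-2.5,-1]

```text
time: 17.9
position: [0.5379, 0.0495, 0.2016]
tool_rot: [0.96, 0.279, 0.001, 0.001]
ft_force: [0.9, -1.0, -3.3]
grip_width: 0.0239
```

```bash
python3 mon.py
```

```text
8 t 17.95 th 32.4 dAB 0.1 (55) dBC 2.3 (27,0.17) M [-0.34 -0.1  -0.01] F [ 0.1 -1.5 -2.7] p [537.9  49.5 201.6] g 0.0237
```

carry_out:
  series:
    - [0,0,0,0,0,-1.2,-1]
    - [0,0,0,0,0,-2.5,-1]
    - [0,0,0,0,0,-2.5,-1]

```text
time: 18.32
position: [0.5379, 0.0495, 0.2016]
tool_rot: [0.954, 0.3, 0.001, 0.001]
ft_force: [0.0, -0.9, -3.2]
grip_width: 0.0241
```

```bash
python3 mon.py
```

```text
9 t 18.38 th 34.9 dAB 0.5 (52) dBC 0.9 (27,0.13) M [-0.29 -0.12 -0.09] F [ 0.5 -1.1 -2.9] p [537.9  49.5 201.6] g 0.0236
```

```bash
python3 -c "
from m import *
a=cv2.imread('pics/ms9.png');cv2.imwrite('pics/z18.png',cv2.resize(a[90:250,220:380],(600,600),interpolation=cv2.INTER_CUBIC))
from dk import *
import dk
for k in (0,6,7,8,9):
  c=bl(load(f'ms{k}'));z=.2545
  for _ in range(3):
    o,s,n,r=off(c,A,B,z-.012,(.08,.6));z+=o/s/1000
  print(k,z,n,r)"
```

```text
0 0.25640775982270353 60 0.07397553
6 0.25649349691097517 60 0.06993362
7 0.2564735878470256 60 0.065487966
8 0.25623919740537277 60 0.08202515
9 0.25641626414186963 60 0.06949497
```

View pics/z18.png

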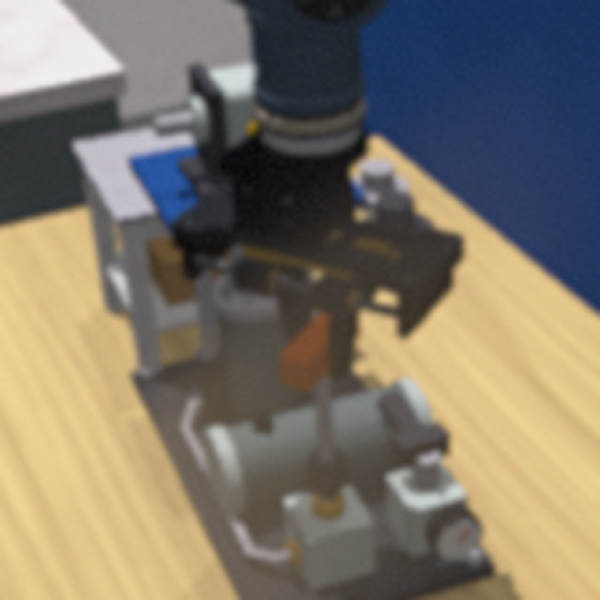

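```bash
cat > mon.py <<'E'
from dk import *
import sys,glob
def one(c,P,Q,dz,f,z):
    c=bl(c)
    for _ in range(4):
        o,s,n,r=off(c,P,Q,z+dz,f);z+=np.clip(o/s,-15,15)/1000
    return z*1000,n
def both(s,t,d=0):
    a=one(s,A,B,-.012,(.08,.6),.2564+d);a2=one(s,A,B,-.012,(.08,.4),.2564+d);b=one(t,A,D2,0,(.1,.9),.2312+d);c=one(t,B,C,0,(.1,.9),.225+d)
    return f"side {a[0]-256.4:.1f}({a[1]}) {a2[0]-BA2:.1f}({a2[1]}) top {b[0]-231.2:.1f}({b[1]}) {c[0]-225:.1f}({c[1]})"
BA2=one(load('ms0'),A,B,-.012,(.08,.4),.2564)[0]
def mon(d=0):
    n=len(glob.glob('pics/ms*.npz'));c=snap('side',f'ms{n}');t=snap('top',f'mt{n}');o=robot.get_obs()
    T=R.from_quat(o['tool_rot']).as_matrix();th=np.degrees(np.arctan2(T[1,0],T[0,0]))
    print(f"{n} t {o['time']:.2f} th {th:.1f} {both(c,t,d)} Mz {o['moment'][2]:.2f} F {o['ft_force'].round(1)} p {(o['position']*1000).round(1)} g {o['grip_width']:.4f}")
if __name__=='__main__': mon(float(sys.argv[1])/1000 if len(sys.argv)>1 else 0)
E
python3 -c "
from mon import *
print(both(load('s5'),load('t8')),both(load('ms0'),load('mt0')))";python3 mon.py
```

```text
side 0.0(60) 0.0(60) top -0.1(55) 0.6(58) side -0.0(60) 0.0(60) top 0.3(53) 2.0(57)
10 t 18.48 th 34.9 side 0.2(60) 0.1(60) top 0.5(53) -0.1(54) Mz -0.03 F [ 0.4 -1.7 -3.1] p [537.9  49.5 201.6] g 0.0235
```

carry_out:
  series:
    - [0,0,0,0,0,-1.2,-1]
    - [0,0,0,0,0,-2.5,-1]
    - [0,0,0,0,0,-2.5,-1]

```text
time: 18.85
position: [0.5379, 0.0495, 0.2016]
tool_rot: [0.947, 0.321, 0.001, 0.001]
ft_force: [0.8, -1.2, -2.8]
grip_width: 0.0237
```

```bash
python3 mon.py
```

```text
11 t 18.95 th 37.4 side -0.3(60) -0.2(60) top -0.1(52) -0.6(58) Mz -0.03 F [ 1.4 -0.6 -2.8] p [537.9  49.5 201.6] g 0.0235
```

carry_out:
  series:
    - [0,0,0,0,0,-1.2,-1]
    - [0,0,0,0,0,-2.5,-1]
    - [0,0,0,0,0,-2.5,-1]

```text
time: 19.32
position: [0.5379, 0.0495, 0.2016]
tool_rot: [0.94, 0.342, 0.001, 0.001]
ft_force: [1.7, -1.0, -2.7]
grip_width: 0.0233
```

```bash
python3 mon.py
```

```text
12 t 19.43 th 39.9 side -4.3(60) -4.4(60) top -4.5(55) -3.7(53) Mz -0.04 F [ 1.2 -0.9 -4.1] p [537.9  49.5 201.6] g 0.0240
```

carry_out:
  series:
    - [0,0,0,0,0,-1.2,-1]
    - [0,0,0,0,0,-2.5,-1]
    - [0,0,0,0,0,-2.5,-1]

```text
time: 19.8
position: [0.538, 0.0495, 0.2016]
tool_rot: [0.932, 0.362, 0.001, 0.001]
ft_force: [0.9, -0.8, -3.0]
grip_width: 0.0237
```

```bash
python3 mon.py
```

```text
13 t 19.90 th 42.4 side -9.2(60) -8.9(59) top -9.4(57) -7.9(59) Mz -0.11 F [ 2.8  0.  -3.4] p [537.9  49.6 201.6] g 0.0238
```

carry_out:
  series:
    - [0,0,0,0,0,0,-1]
    - [0,0,0,0,0,0,-1]
    - [0,0,0,0,0,0,-1]
    - [0,0,0,0,0,0,-1]
    - [0,0,0,0,0,0,-1]
    - [0,0,0,0,0,0,-1]
    - [0,0,0,0,0,0,-1]
    - [0,0,0,0,0,0,-1]

```text
time: 20.9
position: [0.5379, 0.0496, 0.2016]
tool_rot: [0.932, 0.362, 0.001, 0.001]
ft_force: [0.9, -0.3, -3.2]
grip_width: 0.0239
```

```bash
python3 mon.py -22
```

```text
14 t 21.00 th 42.4 side -20.9(59) -19.9(60) top -19.6(54) -20.7(55) Mz -0.05 F [ 1.2 -0.6 -3.2] p [537.9  49.6 201.6] g 0.0239
```

carry_out:
  series:
    - [0,0,0,0,0,0,-1]
    - [0,0,0,0,0,0,-1]
    - [0,0,0,0,0,0,-1]
    - [0,0,0,0,0,0,-1]
    - [0,0,0,0,0,0,-1]
    - [0,0,0,0,0,0,-1]
    - [0,0,0,0,0,0,-1]
    - [0,0,0,0,0,0,-1]

```text
time: 22.0
position: [0.5379, 0.0495, 0.2016]
tool_rot: [0.932, 0.362, 0.001, 0.001]
ft_force: [0.7, -0.7, -2.7]
grip_width: 0.0239
```

```bash
python3 mon.py -31; python3 -c "
from m import *
a=cv2.imread('pics/ms15.png');cv2.imwrite('pics/z19.png',cv2.resize(a[110:190,220:300],(600,600),interpolation=cv2.INTER_CUBIC))
a=cv2.imread('pics/mt15.png');cv2.imwrite('pics/z20.png',cv2.resize(a[140:230,150:330],(800,400),interpolation=cv2.INTER_CUBIC))"
```

```text
15 t 22.10 th 42.4 side -32.7(60) -31.3(60) top -29.5(55) -30.6(57) Mz -0.03 F [ 1.  -0.3 -2.2] p [537.9  49.6 201.6] g 0.0234
```

View pics/z19.png

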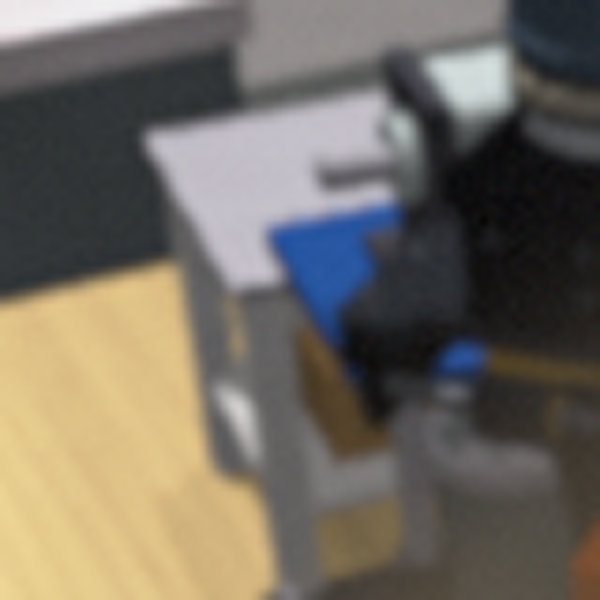

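View pics/z20.png

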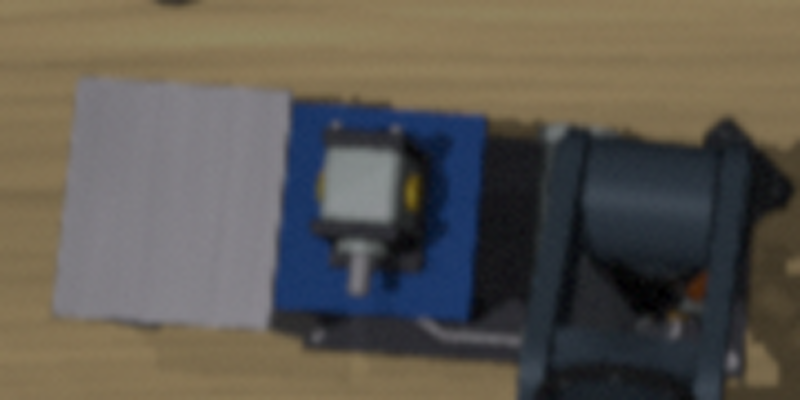

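carry_out:
  series:
    - [0,0,0,0,0,0,-1]
    - [0,0,0,0,0,0,-1]
    - [0,0,0,0,0,0,-1]
    - [0,0,0,0,0,0,-1]
    - [0,0,0,0,0,0,-1]
    - [0,0,0,0,0,0,-1]
    - [0,0,0,0,0,0,-1]
    - [0,0,0,0,0,0,-1]

```text
time: 23.1
position: [0.5379, 0.0495, 0.2016]
tool_rot: [0.932, 0.362, 0.001, 0.001]
ft_force: [1.5, -1.5, -3.0]
grip_width: 0.0238
```

```bash
python3 mon.py -42
```

```text
16 t 23.20 th 42.4 side -44.1(60) -43.0(60) top -37.1(58) -41.9(52) Mz -0.02 F [ 1.4 -1.1 -2.7] p [537.9  49.6 201.6] g 0.0237
```

carry_out:
  series:
    - [0,0,0,0,0,0,-1]
    - [0,0,0,0,0,0,-1]
    - [0,0,0,0,0,0,-1]
    - [0,0,0,0,0,0,-1]
    - [0,0,0,0,0,0,-1]
    - [0,0,0,0,0,10,-1]
    - [0,0,0,0,0,20,-1]
    - [0,0,0,0,0,26,-1]

```text
time: 24.2
position: [0.5378, 0.0494, 0.2017]
tool_rot: [0.99, 0.142, 0.001, 0.001]
ft_force: [0.9, -1.9, -2.0]
grip_width: 0.024
```

```bash
python3 mon.py -52;python3 mon.py -52
```

```text
17 t 24.30 th 16.5 side -54.2(60) -53.6(60) top -46.5(59) -49.6(54) Mz 0.04 F [ 0.5 -1.5 -1.9] p [537.8  49.5 201.7] g 0.0237
18 t 24.40 th 16.6 side -54.2(60) -53.5(60) top -46.4(56) -50.4(58) Mz 0.08 F [ 0.2 -1.7 -2.3] p [537.9  49.4 201.7] g 0.0239
```

```bash
python3 -c "
from m import *
snap('wrist','w12')
a=cv2.imread('pics/ms18.png');cv2.imwrite('pics/z21.png',cv2.resize(a[110:190,220:300],(600,600),interpolation=cv2.INTER_CUBIC))
a=cv2.imread('pics/mt18.png');cv2.imwrite('pics/z22.png',cv2.resize(a[150:220,150:270],(800,467),interpolation=cv2.INTER_CUBIC))"
```

```text
(no output)
```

View pics/z21.png

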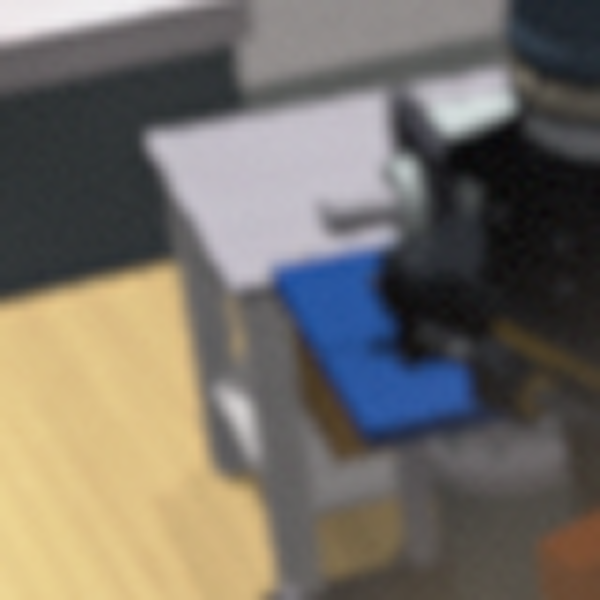

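View pics/z22.png

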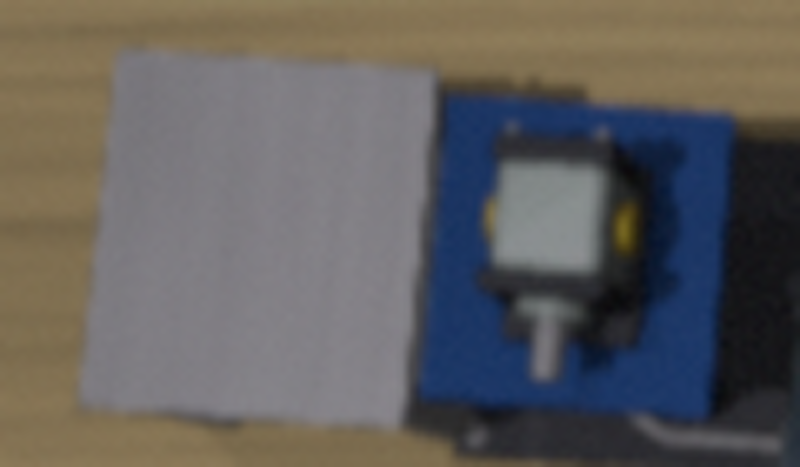

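View pics/w12.png

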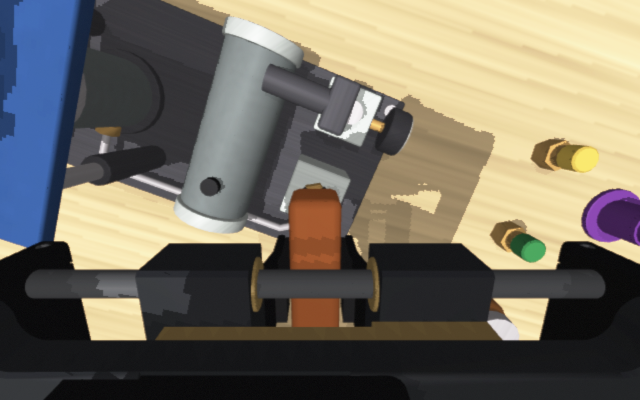

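```bash
cat > est.py <<'E'
from mon import *
def allest(s,t,d):
    r={}
    for n,c,P,Q,dz,f in(('AB.05-.9',s,A,B,-.012,(.05,.9)),('AB.3-.95',s,A,B,-.012,(.3,.95)),('BC.05-.2',s,B,C,-.012,(.05,.2)),('AD.05-.4',s,A,D2,0,(.05,.4)),('tAD',t,A,D2,0,(.1,.9)),('tBC',t,B,C,0,(.1,.9)),('tAB',t,A,B,0,(.1,.9))):
        r[n]=one(c,P,Q,dz,f,.2456+(.009 if c is s else -.02)+d)
    return r
if __name__=='__main__':
    b=allest(load('s10'),load('t10'),0);e=allest(load('ms18'),load('mt18'),-.0525)
    for k in b:print(k,b[k],e[k],'d',round(e[k][0]-b[k][0],1))
E
python3 est.py
```

```text
AB.05-.9 (np.float64(254.8772866306277), 59) (np.float64(201.20373869465067), 59) d -53.7
AB.3-.95 (np.float64(253.51025685379298), 60) (np.float64(199.96781305498553), 56) d -53.5
BC.05-.2 (np.float64(254.92945669844747), 45) (np.float64(206.81890362707003), 53) d -48.1
AD.05-.4 (np.float64(243.49360704049292), 34) (np.float64(195.15840395281032), 37) d -48.3
tAD (np.float64(231.14904478764313), 52) (np.float64(184.8975098207371), 56) d -46.3
tBC (np.float64(225.91699736355878), 57) (np.float64(176.24965221857036), 57) d -49.7
tAB (np.float64(244.1566358200492), 53) (np.float64(195.91343906826378), 57) d -48.2
```

```bash
cat > st.py <<'E'
from est import *
Dp=np.array([.5006,.5316,0]);Fp=np.array([.6867,.5157,0]);xs=(Fp-Dp)/np.linalg.norm(Fp-Dp);ys=np.array([-xs[1],xs[0],0]);Ep=Dp-.17*ys;Gp=Ep+.19*xs
def g1(c,P,Q,f,z=.186,half=2.5):
    im=c['pixels'].astype(np.float32)@np.array([.3,.5,.2],np.float32);d=dict(c);d['pixels']=np.repeat(im[:,:,None],3,2)
    for _ in range(4):
        o,s,n,r=off(d,P,Q,z,f,half);z+=np.clip(o/s,-15,15)/1000
    return round(z*1000,1),n,round(float(r),2),round(s,3)
E
python3 - <<'E'
from st import *
for n in('s1','s10','ms18'):
    c=load(n);print(n,'DE',g1(c,Dp,Ep,(.1,.9)),'DF',g1(c,Dp,Fp,(.05,.45)),'EG',g1(c,Ep,Gp,(.03,.25)))
for n in('t1','mt18'):
    c=load(n);print(n,'DE',g1(c,Dp,Ep,(.1,.9)),'DF',g1(c,Dp,Fp,(.1,.9)),'EG',g1(c,Ep,Gp,(.1,.9)))
# deck top with gray in wrist images
E
```

```text
s1 DE (np.float64(181.2), 50, 0.14, np.float64(-0.091)) DF (np.float64(186.6), 52, 0.15, np.float64(-0.253)) EG (np.float64(184.6), 53, 0.13, np.float64(-0.269))
s10 DE (np.float64(181.8), 55, 0.14, np.float64(-0.091)) DF (np.float64(186.6), 51, 0.14, np.float64(-0.253)) EG (np.float64(184.6), 51, 0.14, np.float64(-0.269))
ms18 DE (np.float64(181.6), 49, 0.13, np.float64(-0.091)) DF (np.float64(186.7), 55, 0.15, np.float64(-0.253)) EG (np.float64(189.0), 42, 0.19, np.float64(-0.271))
t1 DE (np.float64(238.2), 40, 0.14, np.float64(-0.017)) DF (np.float64(182.5), 54, 0.16, np.float64(-0.109)) EG (np.float64(212.8), 53, 0.14, np.float64(-0.079))
mt18 DE (np.float64(237.9), 46, 0.2, np.float64(-0.017)) DF (np.float64(182.2), 57, 0.18, np.float64(-0.109)) EG (np.float64(187.6), 54, 0.13, np.float64(-0.076))
```

carry_out:
  series:
    - [0,0,0,0,0,-8,-1]
    - [0,0,0,0,0,-16,-1]
    - [0,0,0,0,0,-20,-1]
    - [0,0,0,0,0,-21.5,-1]
    - [0,0,0,0,0,-21.5,-1]

```text
time: 25.08
position: [0.5379, 0.0495, 0.2017]
tool_rot: [0.945, 0.326, 0.001, 0.001]
ft_force: [1.3, -0.7, -2.8]
grip_width: 0.0236
```

```bash
cat > q.py <<'E'
from est import *
import sys,glob
n=len(glob.glob('pics/ms*.npz'));s=snap('side',f'ms{n}');o=robot.get_obs();d=float(sys.argv[1])/1000
T=R.from_quat(o['tool_rot']).as_matrix()
r={}
for k,P,Q,dz,f,b in(('AB',A,B,-.012,(.05,.6),256.1),('BC',B,C,-.012,(.05,.2),254.9),('AD',A,D2,0,(.05,.4),243.5)):
    v=one(s,P,Q,dz,f,b/1000+d);r[k]=(round(v[0]-b,1),v[1])
print(n,o['time'],np.degrees(np.arctan2(T[1,0],T[0,0])).round(1),r,o['moment'].round(2),o['ft_force'].round(1))
E
python3 q.py -49
```

```text
19 25.125 38.0 {'AB': (np.float64(-55.5), 60), 'BC': (np.float64(-50.3), 57), 'AD': (np.float64(-50.2), 42)} [-0.25 -0.14 -0.04] [ 1.2 -1.  -2.8]
```

carry_out:
  series:
    - [0,0,0,0,0,0,-1]
    - [0,0,0,0,0,0,-1]
    - [0,0,0,0,0,0,-1]

```text
time: 25.5
position: [0.5379, 0.0495, 0.2017]
tool_rot: [0.946, 0.326, 0.001, 0.001]
ft_force: [1.1, 0.2, -2.1]
grip_width: 0.0239
```

```bash
python3 q.py -52
```

```text
20 25.55 38.0 {'AB': (np.float64(-58.5), 60), 'BC': (np.float64(-52.4), 57), 'AD': (np.float64(-56.7), 24)} [-0.27 -0.1  -0.07] [ 0.6 -1.2 -2.6]
```

carry_out:
  series:
    - [0,0,0,0,0,0,-1]
    - [0,0,0,0,0,0,-1]
    - [0,0,0,0,0,0,-1]
    - [0,0,0,0,0,0,-1]
    - [0,0,0,0,0,9,-1]
    - [0,0,0,0,0,18,-1]
    - [0,0,0,0,0,24,-1]
    - [0,0,0,0,0,26,-1]

```text
time: 26.55
position: [0.5378, 0.0494, 0.2017]
tool_rot: [0.995, 0.104, 0.001, 0.0]
ft_force: [0.7, -1.1, -2.5]
grip_width: 0.0238
```

```bash
python3 q.py -56; python3 -c "
from st import *
import glob
t=snap('top','tA');w=snap('wrist','w13');n=len(glob.glob('pics/ms*.npz'))-1
e=allest(load(f'ms{n}'),t,-.056);b=allest(load('s10'),load('t10'),0)
for k in b:print(k,e[k],'d',round(e[k][0]-b[k][0],1))
c=load(f'ms{n}');print('EG',g1(c,Ep,Gp,(.03,.2)))
a=cv2.imread(f'pics/ms{n}.png');cv2.imwrite('pics/z23.png',cv2.resize(a[110:190,220:300],(600,600),interpolation=cv2.INTER_CUBIC))
"
```

```text
21 26.6 12.0 {'AB': (np.float64(-63.8), 60), 'BC': (np.float64(-57.4), 56), 'AD': (np.float64(-58.1), 48)} [-0.34  0.01  0.08] [ 0.4 -0.8 -3.1]
AB.05-.9 (np.float64(191.3227517437508), 58) d -63.6
AB.3-.95 (np.float64(190.3714056291871), 55) d -63.1
BC.05-.2 (np.float64(197.36633990776815), 58) d -57.6
AD.05-.4 (np.float64(185.2205273757545), 41) d -58.3
tAD (np.float64(175.3560336173973), 58) d -55.8
tBC (np.float64(165.9910505118357), 54) d -59.9
tAB (np.float64(181.2532748061314), 54) d -62.9
EG (np.float64(184.7), 54, 0.06, np.float64(-0.27))
```

View pics/z23.png

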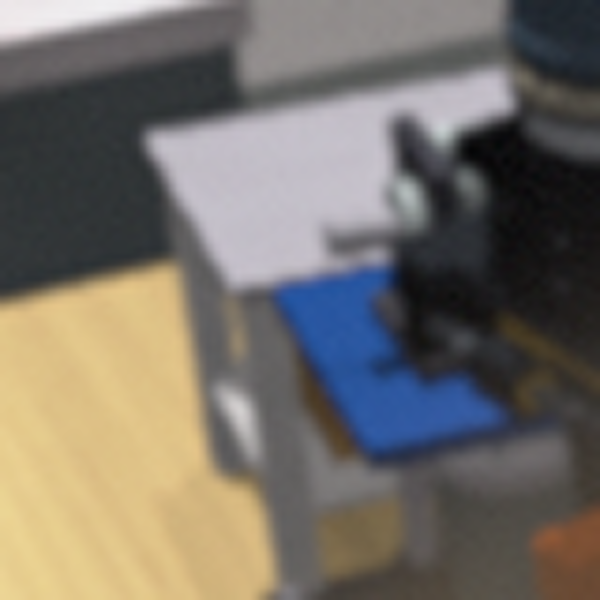

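carry_out:
  series:
    - [0,0,0,0,0,5,-1]
    - [0,0,0,0,0,10,-1]
    - [0,0,0,0,0,14,-1]
    - [0,0,0,0,0,16,-1]
    - [0,0,0,0,0,16,-1]

```text
time: 27.32
position: [0.5377, 0.0494, 0.2017]
tool_rot: [0.999, -0.034, 0.001, 0.0]
ft_force: [-0.0, -1.3, -1.7]
grip_width: 0.0235
```

```bash
python3 q.py -57
```

```text
22 27.375 -3.9 {'AB': (np.float64(-63.8), 60), 'BC': (np.float64(-57.8), 55), 'AD': (np.float64(-58.0), 55)} [-0.41  0.05  0.09] [-0.  -1.1 -2. ]
```

carry_out:
  series:
    - [0,0,0,0,0,1,-1]
    - [0,0,0,0,0,2,-1]
    - [0,0,0,0,0,3,-1]

```text
time: 27.75
position: [0.5377, 0.0493, 0.2017]
tool_rot: [0.998, -0.06, 0.001, 0.0]
ft_force: [0.3, -1.2, -2.7]
grip_width: 0.024
```

```bash
python3 q.py -57
```

```text
23 27.8 -6.9 {'AB': (np.float64(-63.9), 60), 'BC': (np.float64(-57.7), 52), 'AD': (np.float64(-57.9), 53)} [-0.4   0.13  0.04] [ 1.2 -1.1 -2.1]
```

carry_out:
  series:
    - [0,0,0,0,0,1,-1]
    - [0,0,0,0,0,2,-1]

```text
time: 28.05
position: [0.5376, 0.0494, 0.2017]
tool_rot: [0.997, -0.079, 0.001, 0.0]
ft_force: [0.3, -1.6, -2.7]
grip_width: 0.0236
```

```bash
cat > mz.py <<'E'
from m import *
o=robot.get_obs();T=R.from_quat(o['tool_rot']).as_matrix();print(o['time'],np.degrees(np.arctan2(T[1,0],T[0,0])).round(2),o['moment'].round(3),o['ft_force'].round(1),o['joint_torque'][5].round(3),o['q'][5])
E
python3 mz.py
```

```text
28.05 -9.02 [-0.362  0.1    0.122] [ 0.3 -1.6 -2.7] 0.031 1.6130263025551743
```

carry_out:
  series:
    - [0,0,0,0,0,1,-1]
    - [0,0,0,0,0,1,-1]

```text
time: 28.3
position: [0.5376, 0.0494, 0.2017]
tool_rot: [0.996, -0.087, 0.001, 0.0]
ft_force: [0.3, -1.5, -2.5]
grip_width: 0.0237
```

```bash
python3 mz.py
```

```text
28.3 -10.03 [-0.38   0.114  0.125] [ 0.3 -1.5 -2.5] 0.121 1.6307880978992808
```

carry_out:
  series:
    - [0,0,0,0,0,1,-1]
    - [0,0,0,0,0,1,-1]

```text
time: 28.55
position: [0.5376, 0.0494, 0.2017]
tool_rot: [0.995, -0.096, 0.001, 0.0]
ft_force: [0.7, -1.2, -1.4]
grip_width: 0.0236
```

```bash
python3 mz.py
```

```text
28.55 -11.04 [-0.373  0.131  0.088] [ 0.7 -1.2 -1.4] 0.121 1.648472090019855
```

carry_out:
  series:
    - [0,0,0,0,0,1,-1]
    - [0,0,0,0,0,1,-1]

```text
time: 28.8
position: [0.5376, 0.0494, 0.2017]
tool_rot: [0.994, -0.105, 0.001, 0.0]
ft_force: [-0.6, -1.6, -1.8]
grip_width: 0.0238
```

```bash
python3 mz.py
```

```text
28.8 -12.06 [-0.371  0.124  0.064] [-0.6 -1.6 -1.8] 0.122 1.6662288580321165
```

carry_out:
  series:
    - [0,0,0,0,0,0.7,-1]
    - [0,0,0,0,0,0.7,-1]

```text
time: 29.05
position: [0.5376, 0.0494, 0.2017]
tool_rot: [0.994, -0.111, 0.001, 0.0]
ft_force: [0.8, -1.7, -2.0]
grip_width: 0.0241
```

```bash
python3 mz.py
```

```text
29.05 -12.77 [-0.339  0.112  0.103] [ 0.8 -1.7 -2. ] 0.118 1.6786011551339164
```

carry_out:
  series:
    - [0,0,0,0,0,0.7,-1]
    - [0,0,0,0,0,0.7,-1]

```text
time: 29.3
position: [0.5376, 0.0494, 0.2017]
tool_rot: [0.993, -0.117, 0.001, 0.0]
ft_force: [-0.5, -1.2, -1.7]
grip_width: 0.0234
```

```bash
python3 mz.py
```

```text
29.3 -13.49 [-0.355  0.15   0.091] [-0.5 -1.2 -1.7] 0.118 1.691025746276159
```

carry_out:
  series:
    - [0,0,0,0,0,0.7,-1]
    - [0,0,0,0,0,0.7,-1]

```text
time: 29.55
position: [0.5376, 0.0494, 0.2017]
tool_rot: [0.992, -0.124, 0.001, 0.0]
ft_force: [1.3, -1.4, -2.4]
grip_width: 0.0238
```

```bash
python3 mz.py
```

```text
29.55 -14.2 [-0.35   0.147  0.16 ] [ 1.3 -1.4 -2.4] 0.119 1.7034276130439405
```

carry_out:
  series:
    - [0,0,0,0,0,0.7,-1]
    - [0,0,0,0,0,0.7,-1]

```text
time: 29.8
position: [0.5376, 0.0494, 0.2017]
tool_rot: [0.992, -0.13, 0.001, 0.0]
ft_force: [0.1, -1.2, -1.6]
grip_width: 0.0239
```

```bash
python3 mz.py
```

```text
29.8 -14.89 [-0.359  0.128  0.196] [ 0.1 -1.2 -1.6] 0.206 1.71562704091853
```

carry_out:
  series:
    - [0,0,0,0,0,0.7,-1]
    - [0,0,0,0,0,0.7,-1]

```text
time: 30.05
position: [0.5376, 0.0494, 0.2017]
tool_rot: [0.991, -0.136, 0.001, 0.0]
ft_force: [0.8, -1.8, -1.6]
grip_width: 0.0238
```

```bash
python3 mz.py
```

```text
30.05 -15.59 [-0.378  0.132  0.241] [ 0.8 -1.8 -1.6] 0.259 1.7278890950993195
```

carry_out:
  series:
    - [0,0,0,0,0,-3.5,-1]
    - [0,0,0,0,0,-7,-1]
    - [0,0,0,0,0,-7,-1]

```text
time: 30.42
position: [0.5374, 0.0496, 0.2016]
tool_rot: [0.997, -0.076, 0.001, -0.0]
ft_force: [0.6, -0.4, -2.0]
grip_width: 0.0242
```

```bash
python3 mz.py; python3 q.py -57
```

```text
30.425 -8.68 [-0.189  0.148 -0.002] [ 0.6 -0.4 -2. ] -0.096 1.6068716737445083
24 30.475 -8.7 {'AB': (np.float64(-63.9), 60), 'BC': (np.float64(-57.8), 54), 'AD': (np.float64(-58.0), 53)} [-0.17  0.18 -0.02] [-0.1 -0.2 -2.5]
```

carry_out:
  series:
    - [0,0,-3,0,0,0,-1]
    - [0,0,-8,0,0,0,-1]
    - [0,0,-16,0,0,0,-1]
    - [0,0,-26,0,0,0,-1]
    - [0,0,-45,0,0,0,-1]
    - [0,0,-62,0,0,0,-1]
    - [0,0,-62,0,0,0,-1]

```text
time: 31.35
position: [0.5384, 0.0496, 0.2656]
tool_rot: [0.997, -0.076, 0.003, -0.0]
ft_force: [0.5, 0.3, -3.1]
grip_width: 0.0239
```

```bash
python3 mz.py; python3 -c "
from m import *
o=robot.get_obs();print(o['position'],o['grip_width']);rel((.4842,-.3562,.262),down(27.2))"
```

```text
31.35 -8.69 [-0.014  0.148 -0.017] [ 0.5  0.3 -3.1] -0.0 1.6072498940616569
[0.53841783 0.04963455 0.26556549] 0.02391489680763153
shift [  7.7 409.4   3.4] rot [  0.08  -0.35 -35.89] |d| 409.0 |r| 35.9 t 31.35
```

carry_out:
  series:
    - [0,50,0,0,0,-5,-1]
    - [1,100,0,0,0,-11,-1]
    - [2,155,0,0,0,-17,-1]
    - [3,210,0,0,-0.1,-23,-1]
    - [4,265,0,0,-0.2,-29,-1]
    - [6,320,0,0.1,-0.3,-36,-1]
    - [7.7,375,0,0.1,-0.35,-36,-1]
    - [7.7,409,0,0.1,-0.35,-36,-1]

```text
time: 32.35
position: [0.4834, -0.3584, 0.2645]
tool_rot: [0.972, 0.235, -0.0, -0.0]
ft_force: [1.3, 0.3, -2.9]
grip_width: 0.0237
```

carry_out:
  series:
    - [0,0,0,0,0,0,-1]
    - [0,0,0,0,0,0,-1]

```text
time: 32.6
position: [0.4828, -0.3574, 0.2635]
tool_rot: [0.972, 0.235, -0.001, -0.002]
ft_force: [0.4, -0.1, -2.2]
grip_width: 0.0239
```

```bash
python3 mz.py; python3 -c "
from st import *
rel((.4842,-.3562,.20),down(27.2));print(robot.get_obs()['position'])
s=snap('side','sB');t=snap('top','tB');w=snap('wrist','wB')
e=allest(s,t,-.056);b=allest(load('s1'),load('t1'),0)
for k in b:print(k,e[k],'d',round(e[k][0]-b[k][0],1))
bb=one(load('s1'),B,C,-.012,(.05,.9),.2546);ee=one(s,B,C,-.012,(.05,.9),.197);print('BCfull',ee,ee[0]-bb[0])
bb=one(load('s1'),A,D2,0,(.05,.5),.2436);ee=one(s,A,D2,0,(.05,.5),.186);print('AD',ee,bb,ee[0]-bb[0])
for f in((.03,.2),(.05,.5),(.1,.9)):print('EG',g1(s,Ep,Gp,f),'s1',g1(load('s1'),Ep,Gp,f))
print('DF',g1(s,Dp,Fp,(.05,.9)))
a=cv2.imread('pics/sB.png');cv2.imwrite('pics/z24.png',cv2.resize(a[100:180,220:340],(800,533),interpolation=cv2.INTER_CUBIC))
cv2.imwrite('pics/z25.png',cv2.resize(a[220:400,280:460],(600,600),interpolation=cv2.INTER_CUBIC))
"
```

```text
32.6 27.16 [-0.01   0.093  0.029] [ 0.4 -0.1 -2.2] -0.002 0.27305721642451847
shift [ 1.8 -0.2 63.5] rot [-0.22  0.02 -0.04] |d| 64.0 |r| 0.2 t 32.6
[ 0.48284104 -0.35738649  0.2635262 ]
AB.05-.9 (np.float64(191.1745918499995), 59) d -63.7
AB.3-.95 (np.float64(190.44550677835718), 57) d -63.0
BC.05-.2 (np.float64(197.49131601195208), 57) d -57.5
AD.05-.4 (np.float64(185.61532175540788), 56) d -58.1
tAD (np.float64(175.02822710281416), 59) d -55.7
tBC (np.float64(163.93185455796538), 54) d -61.0
tAB (np.float64(182.44679318150136), 55) d -61.6
BCfull (np.float64(196.73997978151255), 38) -57.83016256637768
AD (np.float64(185.3458777653048), 42) (np.float64(243.85837152953545), 36) -58.51249376423064
EG (np.float64(184.4), 54, 0.17, np.float64(-0.27)) s1 (np.float64(184.2), 43, 0.07, np.float64(-0.27))
EG (np.float64(182.9), 45, 0.15, np.float64(-0.267)) s1 (np.float64(183.7), 31, 0.15, np.float64(-0.267))
EG (np.float64(182.1), 38, 0.18, np.float64(-0.264)) s1 (np.float64(180.7), 24, 0.17, np.float64(-0.264))
DF (np.float64(186.8), 55, 0.15, np.float64(-0.251))
```

View pics/z24.png

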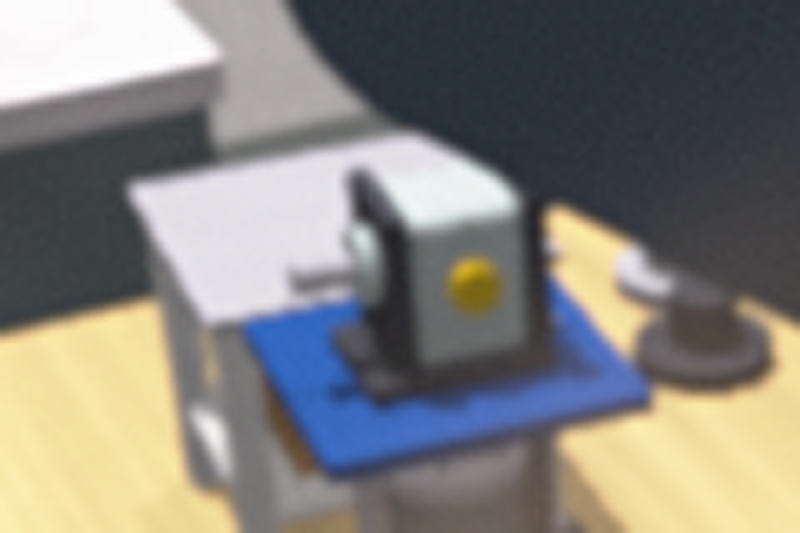

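View pics/z25.png

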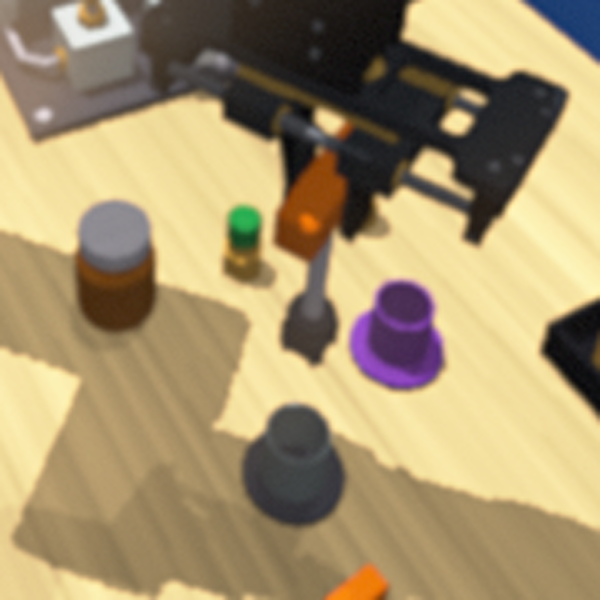

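View pics/wB.png

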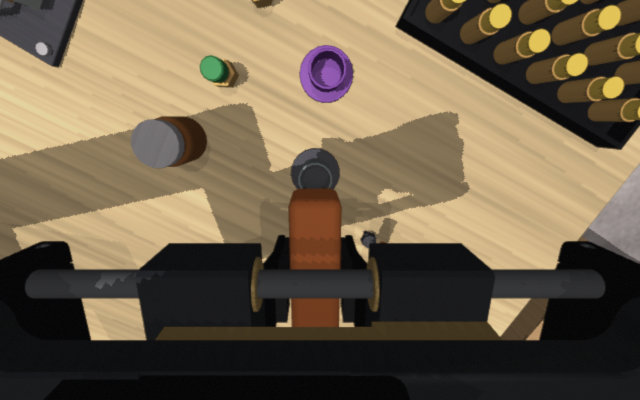

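carry_out:
  series:
    - [1.8,-0.2,20,-0.2,0,0,-1]
    - [1.8,-0.2,45,-0.2,0,0,-1]
    - [1.8,-0.2,65,-0.2,0,0,-1]
    - [1.8,-0.2,80,-0.2,0,0,-1]
    - [1.8,-0.2,80,-0.2,0,0,-1]
    - [1.8,-0.2,80,-0.2,0,0,-1]

```text
time: 33.5
position: [0.4856, -0.3558, 0.1851]
tool_rot: [0.972, 0.236, 0.001, 0.001]
ft_force: [0.4, 0.2, -1.7]
grip_width: 0.0237
```

```bash
python3 mz.py; python3 -c "
from m import *
rel((.4842,-.3562,.1218),down(27.2));print(robot.get_obs()['position'])
a=snap('side','sC');a=cv2.imread('pics/sC.png')
cv2.imwrite('pics/z26.png',cv2.resize(a[290:390,320:420],(600,600),interpolation=cv2.INTER_CUBIC))"
```

```text
33.5 27.3 [-0.067  0.166 -0.002] [ 0.4  0.2 -1.7] -0.001 0.27692242354557367
shift [-1.4 -0.4 63.3] rot [ 0.16 -0.02  0.1 ] |d| 63.0 |r| 0.2 t 33.5
[ 0.48556183 -0.3557759   0.18507299]
```

View pics/z26.png

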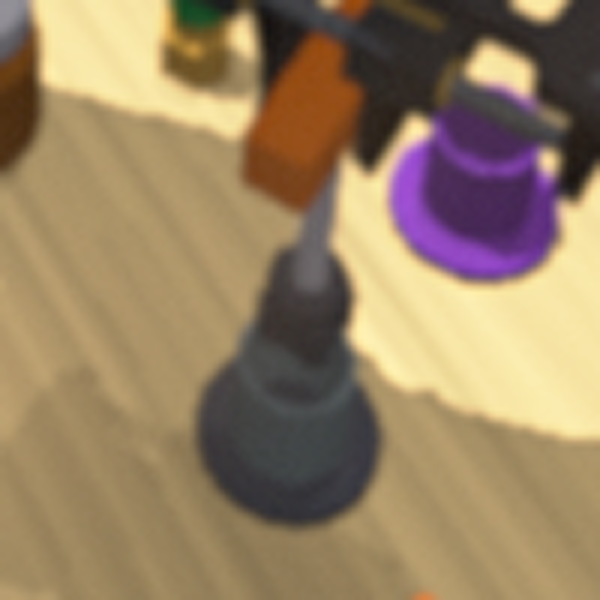

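Key is right over the pocket mouth (socket about (303,330), rim about (303,375) in the crop); lower it in steps.

carry_out:
  series:
    - [-1.4,-0.4,5,0.2,0,0,-1]
    - [-1.4,-0.4,10,0.2,0,0,-1]
    - [-1.4,-0.4,16,0.2,0,0,-1]
    - [-1.4,-0.4,22,0.2,0,0,-1]
    - [-1.4,-0.4,28,0.2,0,0,-1]
    - [-1.4,-0.4,28,0.2,0,0,-1]

```text
time: 34.3
position: [0.4839, -0.356, 0.1565]
tool_rot: [0.972, 0.236, -0.0, -0.001]
ft_force: [-0.8, 0.5, -2.5]
grip_width: 0.0235
```

```bash
python3 mz.py; python3 -c "
from m import *
rel((.4842,-.3562,.1218),down(27.2))"
```

```text
34.3 27.29 [-0.103  0.127 -0.044] [-0.8  0.5 -2.5] 0.0 0.2737932785456376
shift [ 0.2  0.4 34.7] rot [-0.1  -0.    0.09] |d| 35.0 |r| 0.1 t 34.3
```

carry_out:
  series:
    - [0.2,0.4,8,0,0,0,-1]
    - [0.2,0.4,16,0,0,0,-1]
    - [0.2,0.4,24,0,0,0,-1]
    - [0.2,0.4,30,0,0,0,-1]
    - [0.2,0.4,33,0,0,0,-1]
    - [0.2,0.4,33,0,0,0,-1]

```text
time: 35.05
position: [0.4842, -0.3562, 0.1232]
tool_rot: [0.972, 0.236, -0.0, -0.001]
ft_force: [0.6, -0.2, -2.5]
grip_width: 0.0236
```

```bash
python3 mz.py; python3 -c "
from m import *
rel((.4842,-.3562,.1214),down(27.2))"
```

```text
35.05 27.29 [-0.05   0.116 -0.003] [ 0.6 -0.2 -2.5] -0.0 0.2738762093595538
shift [0.  0.1 1.8] rot [-0.12  0.    0.09] |d| 2.0 |r| 0.1 t 35.05
```

carry_out:
  series:
    - [0,0,1,0,0,0,-1]
    - [0,0,2,0,0,0,-1]
    - [0,0,2,0,0,0,-1]

```text
time: 35.42
position: [0.4843, -0.3563, 0.1215]
tool_rot: [0.972, 0.236, -0.0, -0.001]
ft_force: [0.5, -0.1, -2.0]
grip_width: 0.0237
```

```bash
python3 mz.py
```

```text
35.425 27.29 [-0.1    0.128  0.024] [ 0.5 -0.1 -2. ] -0.0 0.27392533350419623
```

carry_out:
  series:
    - [0,0,0,0,0,0,-0.3]
    - [0,0,0,0,0,0,0]
    - [0,0,0,0,0,0,0.5]
    - [0,0,0,0,0,0,1]
    - [0,0,0,0,0,0,1]
    - [0,0,0,0,0,0,1]
    - [0,0,0,0,0,0,1]
    - [0,0,0,0,0,0,1]

```text
time: 36.42
position: [0.4843, -0.3563, 0.1214]
tool_rot: [0.972, 0.236, -0.0, -0.001]
ft_force: [-0.1, -0.1, -0.7]
grip_width: 0.0852
```

Now retreat straight up, then look at the key and the deck.

carry_out:
  series:
    - [0,0,-15,0,0,0,1]
    - [0,0,-40,0,0,0,1]
    - [0,0,-90,0,0,0,1]
    - [0,0,-140,0,0,0,1]
    - [-30,0,-180,0,0,0,1]
    - [-30,0,-180,0,0,0,1]
    - [-30,0,-180,0,0,0,1]

```text
time: 37.3
position: [0.4575, -0.3698, 0.3016]
tool_rot: [0.972, 0.236, -0.0, -0.001]
ft_force: [0.2, 0.3, -0.6]
grip_width: 0.087
```

```bash
python3 -c "
from m import *
snap('side','sD');snap('wrist','wD')
rel((.37,.08,.40),down(20)); rel((.30,.24,.32),look(20,-40))
a=cv2.imread('pics/sD.png')
cv2.imwrite('pics/z27.png',cv2.resize(a[250:400,280:440],(640,600),interpolation=cv2.INTER_CUBIC))"
```

```text
shift [ 128.4 -439.8  -97.9] rot [-0.26  0.03  7.31] |d| 468.0 |r| 7.3 t 37.4
shift [ 139.6 -613.7  -17.1] rot [-3.43 49.97  6.73] |d| 630.0 |r| 50.5 t 37.4
```

View pics/z27.png

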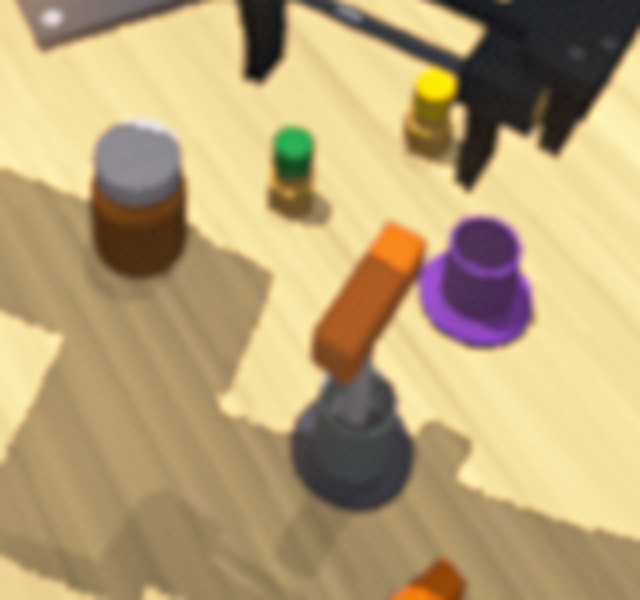

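View pics/wD.png

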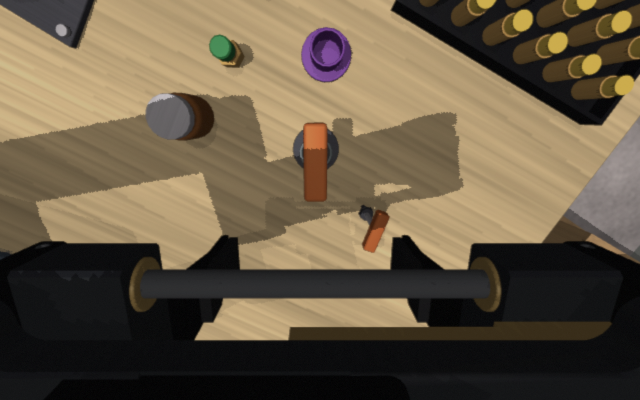

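carry_out:
  series:
    - [30,-55,-30,0,2,1,1]
    - [55,-115,-50,0,5,2,1]
    - [70,-175,-60,-1,10,3,1]
    - [85,-235,-70,-1,15,4,1]
    - [95,-295,-70,-2,22,5,1]
    - [105,-355,-70,-2,30,6,1]
    - [115,-415,-60,-3,38,7,1]
    - [125,-475,-50,-3,45,7,1]

```text
time: 38.4
position: [0.3515, 0.1049, 0.3523]
tool_rot: [0.91, 0.158, 0.378, -0.068]
ft_force: [0.5, 1.7, 0.4]
grip_width: 0.0869
```

```bash
python3 -c "
from m import *
print(robot.get_obs()['position']);rel((.30,.24,.32),look(20,-40))"
```

```text
[0.35146742 0.10488844 0.35233226]
shift [ -25.3 -144.4   21.4] rot [-0.05  4.81 -0.35] |d| 148.0 |r| 4.8 t 38.4
```

carry_out:
  series:
    - [-8,-50,7,0,2,0,1]
    - [-16,-100,14,0,4,0,1]
    - [-25,-144,21,0,4.8,-0.3,1]
    - [-25,-144,21,0,4.8,-0.3,1]
    - [-25,-144,21,0,4.8,-0.3,1]

```text
time: 39.02
position: [0.2971, 0.2376, 0.3162]
tool_rot: [0.892, 0.166, 0.411, -0.081]
ft_force: [-0.3, 0.6, 0.1]
grip_width: 0.0871
```

```bash
python3 -c "
from m import *
snap('wrist','w20');rel((.38,.22,.46),look(10,-72))
a=cv2.imread('pics/w20.png');cv2.imwrite('pics/z28.png',cv2.resize(a[20:220,120:440],(800,500),interpolation=cv2.INTER_CUBIC))"
```

```text
shift [153.8  42.4 -39.2] rot [ -6.51 -31.65   8.98] |d| 164.0 |r| 33.5 t 39.075
```

View pics/z28.png

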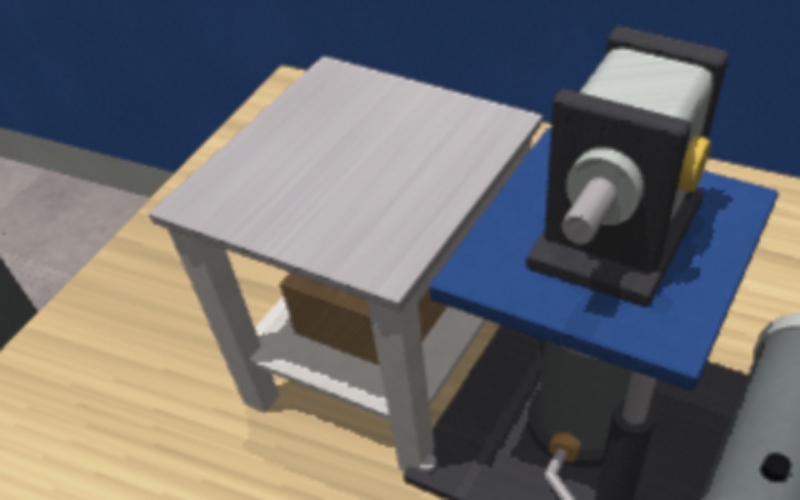

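carry_out:
  series:
    - [50,14,-13,-2,-8,2,1]
    - [100,28,-26,-3,-16,4,1]
    - [154,42,-39,-5,-24,7,1]
    - [154,42,-39,-6.5,-31.6,9,1]
    - [154,42,-39,-6.5,-31.6,9,1]
    - [154,42,-39,-6.5,-31.6,9,1]

```text
time: 39.83
position: [0.3855, 0.2183, 0.4642]
tool_rot: [0.984, 0.082, 0.159, -0.013]
ft_force: [0.2, 0.4, -0.4]
grip_width: 0.0871
```

```bash
python3 -c "
from m import *
snap('wrist','w21');print(robot.get_obs()['joint_velocities'].round(3))
a=cv2.imread('pics/w21.png');cv2.imwrite('pics/z29.png',cv2.resize(a[30:230,120:440],(800,500),interpolation=cv2.INTER_CUBIC))"
```

```text
[ 0.008 -0.028  0.111  0.03  -0.079 -0.064]
```

View pics/z29.png

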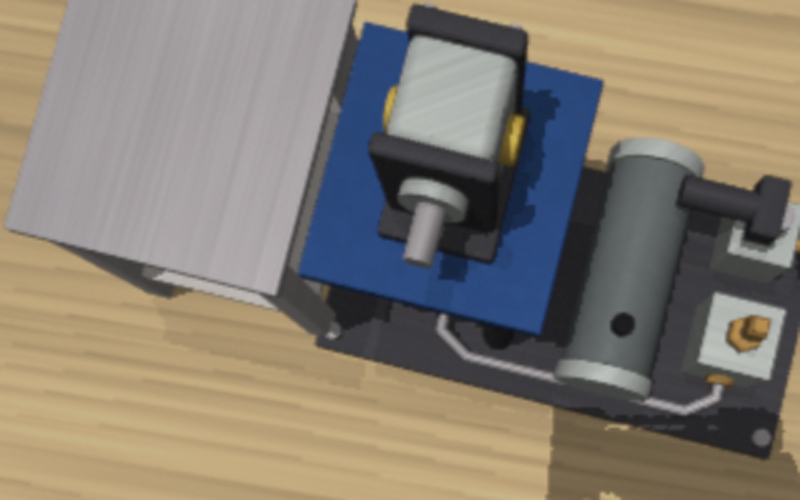

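```bash
cat > fin.py <<'E'
from m import *
w={1:load('w20'),2:load('w21')}
f=lambda o:(lambda u,v:((u+.5)/2.5-.5+o[0],(v+.5)/2.5-.5+o[1]))
a=f((120,20));b=f((120,30))
P={1:dict(A=a(432,290),B=a(692,375),C=a(777,193),D=a(152,217),E=a(398,302),F=a(322,58),G=a(543,116),H=a(548,130)),
2:dict(A=b(301,275),B=b(541,331),C=b(602,80),D=b(8,228),E=b(275,292),F=b(70,0),G=b(357,0),H=b(364,24))}
Q={}
for i in(1,2):
    L={}
    for e in('AB','BC','AH','DE','EG','DF'):
        L[e],n,r=edge(w[i],P[i][e[0]],P[i][e[1]],2,f=(.12,.88));print(i,e,n,r.round(2),end='; ')
    Q[i]=dict(A=isect(L['AB'],L['AH']),B=isect(L['AB'],L['BC']),D=isect(L['DE'],L['DF']),E=isect(L['DE'],L['EG']))
    print({k:(v.round(1).tolist(),np.round(P[i][k],1).tolist()) for k,v in Q[i].items()})
for k in Q[1]:
    X=tri(w[1],Q[1][k],w[2],Q[2][k]);Y=tri(w[1],P[1][k],w[2],P[2][k]);print(k,X[0].round(4),X[1].round(4),'hand',Y[0].round(4),Y[1].round(4))
Y=tri(w[1],P[1]['C'],w[2],P[2]['C']);print('C',Y)
E
python3 fin.py
```

```text
1 AB 59 0.12; 1 BC 60 0.06; 1 AH 45 0.12; 1 DE 59 0.09; 1 EG 59 0.05; 1 DF 44 0.16; {'A': ([292.0, 134.3000030517578], [292.5, 135.7]), 'B': ([397.8999938964844, 171.0], [396.5, 169.7]), 'D': ([179.3000030517578, 105.0999984741211], [180.5, 106.5]), 'E': ([278.79998779296875, 140.8000030517578], [278.9, 140.5])}
2 AB 56 0.12; 2 BC 49 0.15; 2 AH 45 0.08; 2 DE 44 0.16; 2 EG 59 0.13; 2 DF 35 0.16; {'A': ([238.6999969482422, 138.89999389648438], [240.1, 139.7]), 'B': ([335.20001220703125, 163.10000610351562], [336.1, 162.1]), 'D': ([122.0999984741211, 120.30000305175781], [122.9, 120.9]), 'E': ([229.3000030517578, 148.5], [229.7, 146.5])}
A [0.5029 0.3526 0.1861] 0.0009 hand [0.5023 0.3512 0.1844] 0.0001
B [0.4907 0.2052 0.1862] 0.0 hand [0.4923 0.2057 0.1861] 0.0032
D [0.502  0.5322 0.1837] 0.0009 hand [0.502  0.5317 0.1815] 0.0002
E [0.4866 0.3643 0.185 ] 0.0006 hand [0.4901 0.3658 0.1816] 0.0003
C (array([0.64990283, 0.19232454, 0.18466186]), np.float64(0.00026648816643862823))
```

```bash
python3 -c "
from est import *
s=load('sD');t=snap('top','tE')
for n in('side0','sD'):
  try:
    print(n,[ (o[1].round(1),o[2][2]) for o in orange(load(n)) if o[0]>300])
  except Exception as e: print(e)
print([o[1].round(1) for o in orange(load('top0'))],[o[1].round(1) for o in orange(t)])
print(robot.get_obs()['joint_velocities'].round(3))
robot.hand_in()"
```

```text
side0 [(array([371.7, 324.4]), 31.75948143005371)]
sD [(array([314.4, 308.2]), 90.0), (array([371.6, 324.7]), 32.0053825378418)]
[array([415.8, 213.1]), array([443.6, 227.4])] [array([415.7, 213.2]), array([443.6, 227.4])]
[ 0.014 -0.026  0.084  0.012 -0.023 -0.021]
the job is handed in; nothing more can be done
```

I took the T-key from its pocket and lowered it about 17.5 mm onto the spindle with no rise in vertical force. The valve cracked open and the deck sank about 58 mm in two stages, at roughly 6–10 mm/s. I then shut the valve clockwise to a firm stop (about 0.25 Nm), put the key back in its pocket and handed the job in at about 40 s.

**Last checks:**
- **Deck height:** the two final wrist-camera views put the deck about 1–2.5 mm above the stand, and nearly 3 mm if I use hand-picked corners. The side camera put it flush to within about 1.5 mm. Both are inside the 5 mm allowed, and I did not trim further.
- **Deck motion:** the readings stopped changing once the valve was closed.
- **Key:** in the side and top pictures the grip bar is within about 0.3 px of where it started, upright in the grey pocket. The gripper is open and clear of everything.
- **Fittings and jar:** they look unmoved in the pictures. I did not measure their positions again.

**What disagreed:**
- **Travel estimates:** single edges in the pictures gave the deck's travel as anywhere from 56 to 64 mm. I relied on the side-camera edges that respond most to height, and on the final wrist views.
- **Shut angle:** the key was about 3° further clockwise at the stop than the lift's measured angle suggested. I took the torque rise as proof that the valve was shut.

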